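# Unclamp a welded pipe stub from its sloping jig

### The job

The flange weld on the pipe stub in the sloping jig is finished. Throw the toggle clamp's handle right back so that the clamp bar stands clear, lift the stub out of the jig and lay it down gently, level and centred, in both V notches of the empty rest on the table. Leave the clamp open for the next part, and leave the other things on the bench alone.

Things in the scene. Friction and masses are not known exactly. Their poses are not given: they have to be found in the camera images.
- jig: Welding jig fixed to the table: base 270 x 130 mm; on posts a grey bed 110 mm wide, sloping 35 degrees, low end towards this frame's -x, toggle clamp at the high end. Origin on the table straight below jig_seat; x level, pointing uphill; z up. Locked, its highest part is the handle's end, 325 mm above the table.
- jig_seat (a point): Where stub_mid lies in the jig, 115 mm above the table, between two V-notched plates 8 mm thick, 30 mm uphill and downhill of it (52 mm open between them). The bed is 48 mm below, square to the slope. A stop plate, 58 mm downhill, bears on the flange's face and keeps the stub from sliding down. Axes as jig.
- clamp_handle (a joint): Handle angle, rad: 0 = locked on its stop, 1.7 = fully thrown back (end stop). Turns about the jig's y through clamp_pivot. At 0 it leans 47 degrees from vertical towards the jig's -x, over the stub; at 1.7 it leans 50 degrees to +x. The spring pad resists up to centre, at 0.09 (6 to 8 N at the grip's middle), then helps it on to about 0.35; beyond, 1 to 2 N of friction, and it stays where it is left.
- clamp_pivot (a point): Axis of the handle's pivot pin, on the jig's middle plane, 123 mm along the jig's +x and 234 mm above the table. Axes as jig.
- handle_grip (a point): Middle of the handle's round black grip, 22 mm in diameter, 90 mm from clamp_pivot; the grip runs from 45 to 130 mm from the pivot, straight outward. Moves with the handle.
- bar_tip (a point): Free end of the steel clamp bar, 26 mm wide, 91 mm long from its hinge, which is 66 mm along the jig's +x and 220 mm above the table. Driven by the handle: locked it lies down the slope, a rubber pad near this end pressing on the pipe; thrown back it stands square to the bed, the pad pointing downhill, its tip 77 mm uphill of jig_seat and 124 mm off the pipe's axis line.
- stub_mid (a point): Flanged steel pipe stub, 0.6 to 0.9 kg, 140 mm long: pipe 42 mm in diameter; flange 80 mm in diameter, 10 mm thick, at the -x end. Point on the pipe's axis at the place to grip, across the pipe: flange 48 to 58 mm away towards -x, plain end 82 mm towards +x, balance point 10 mm towards the flange. x along the pipe, in the jig uphill, pitched up 35 degrees.
- rest_seat (a point): Empty rest, fixed to the table: grey base 84 x 100 x 8 mm with two dark V-notched plates, 80 mm wide, 8 mm thick, 60 mm apart (52 mm open between). The point where stub_mid lies when the stub is in both notches, midway between the plates, 62 mm above the table; plates end 2 mm below it. x along the pipe's way, level; z up. The stub may lie either way round, flange outside the plates.
- slug: Round steel slug standing on the table, 84 mm in diameter, 42 mm high; origin at the centre of its underside. Leave alone.
- wrench: Steel spanner 190 mm long lying flat, 8 mm thick; origin under its middle, x along it. Leave alone.
- bottle: Plain grey bottle 62 mm in diameter, 170 mm tall; origin at the centre of its underside. Leave alone.
- elbow: Dark steel 90-degree pipe elbow lying flat, about 100 x 100 x 48 mm; origin under its middle. Leave alone.
Not all that is in view belongs to the job. Leave any turquoise look-alike of the part that bears stub_mid alone.

How it is judged:
On the way, in this order (a step that is already met when the one before it is completed fails the run):
1. the clamp handle is thrown back while the stub still lies in the jig (value of joint clamp_handle above 1.4 rad and distance of stub_mid from where it was at the start of the episode below 0.015 m), for 0.2 s.
2. the stub is lifted clear of the jig (distance of stub_mid from where it was at the start of the episode above 0.06 m and contact force between stub and jig below 0.1 N and contact force between stub and the fingers above 1 N), for 0.2 s.
3. the stub is set down, not dropped: still held by the fingers, it is within 10 mm of its seated height in the rest (horizontal distance between stub_mid and rest_seat below 0.02 m and z of stub_mid in the frame of rest_seat below 0.01 m and contact force between stub and the fingers above 1 N), for 0.1 s.
At the end, for the whole second after the job is handed in: Clamp handle still open (over 1.3 rad); the stub lies at rest in both notches of the rest: its stub_mid within 12 mm of rest_seat along the notches, 6 mm across and 5 mm in height, its axis within 0.08 rad (4.6 degrees) of the notches, either way round (value of joint clamp_handle above 1.3 rad and x of stub_mid in the frame of rest_seat between -0.012 and 0.012 m and y of stub_mid in the frame of rest_seat between -0.006 and 0.006 m and z of stub_mid in the frame of rest_seat between -0.005 and 0.005 m and angle between the x axis of stub_mid and the x axis of rest_seat, either way round below 0.08 rad and linear speed of stub below 0.02 m/s); the robot touches nothing.
It fails at once if the stub is let fall: it moves faster than 0.5 m/s with no finger on it (linear speed of stub above 0.5 m/s and contact force between stub and the fingers below 0.1 N).
It fails at once if the round slug is moved more than 30 mm (distance of slug from where it was at the start of the episode above 0.03 m).
It fails at once if the wrench is moved more than 30 mm (distance of wrench from where it was at the start of the episode above 0.03 m).
It fails at once if the bottle is moved more than 30 mm or knocked over (distance of bottle from where it was at the start of the episode above 0.03 m or angle between bottle's own z axis and vertical above 0.5 rad).
It fails at once if the elbow is moved more than 30 mm (distance of elbow from where it was at the start of the episode above 0.03 m).
It also fails if it takes over 61 s, if anything falls off the work surface, if the arm or the gripper's body presses on something with over 40 N, if the wrist force passes 120 N, or if a joint passes its speed limit or range.

### The arm

A 6-joint arm with a two-finger parallel gripper is mounted at the origin on the work surface. World frame = base frame: x ahead of the robot, y to its left, z up, the work surface at z = 0. Lengths are in m, angles in rad, forces in N, time in s.
With the tool pointing down it reaches from about 0.275 to 0.75 m from the base axis. Payload 10.2 kg.
Tool frame: the origin (TCP) lies midway between the tips of the shut fingers; the grasp point (between the pads) lies 19 mm behind it; x points along the fingers, y is the direction in which the jaws open and shut, and the axes are right-handed (so a half turn about x gives the same grasp; the last joint's range is limited). The gripper opens to 88 mm and grips with 3 to 60 N. Pads are 18 mm wide; open, the fingers measure 123 mm over their backs; the gripper's body (75 mm by 187 mm) begins 45 mm behind the grasp point.
Start: joints at [-1.406, 0.313, 1.498, -0, 1.331, -0.223], TCP at [0.199, -0.486, 0.239] pointing down, gripper open.
Joint ranges: [-2.94, 2.94], [-0.97, 2.17], [0.19, 2.56], [-1.23, 4.37], [0.02, 3.11], [-2.88, 2.88]. Speed limits (rad/s): [2.39, 2.39, 3.01, 3.14, 3.14, 3.14].

### API

Orientations are given as a rotation vector (axis times angle).
In Python, from bench import sense, imaging, workorder gives the robot as it stands.
- The arm moves only by the tool jog_arm, never from a script. Its argument "deltas" is text: rows parted by semicolons, each of 4 numbers parted by spaces: the shift along the tool's x, y, z in cm, then the turn about the tool's x in degrees. A call has exactly 8 rows; each row is the pose to reach, as a shift and turn from the pose commanded when the call began, along the tool's axes at that moment; what a row does not reach only later rows make up. A row lasts 1/10 s, in which the tool goes at most 50 mm and 8.59 degrees, less where a joint would pass 70% of its speed; a pose out of reach is approached as far as the arm can. A call with a gripper value outside its range is refused whole. "hand" is the opening, from 0 (shut) to 1 (fully open), set as the call begins (left out, the last holds). The fingers move at their own pace and stop on an object; "newtons" is the grip in N (left out, the last holds). Time passes only in rows, so rows that repeat a pose let the fingers close, or fill a call up. It gives the time, the measured TCP pose, the force and the opening at its end, in the units of the state.
- sense(): the state, without advancing time (a new reading comes with each control period).
- imaging.capture(name): name is "side" or "top"; returns (picture, depth): 384x512x3 uint8, blue, green, red; 384x512 float32, m along the optical axis (not along the pixel's ray), 0 where there is no reading.
- imaging.camera_info(name): a dict with "camera_matrix" (3x3 intrinsics, pixels), "rvec" (rotation vector, rad) and "tvec" (3), from world to camera coordinates, as OpenCV has them. Camera axes: x right, y down, z forward; pixel columns grow to the right and rows downward; lengths in m; the calibration is good to about 2 mm. A picture is of the moment at which its call begins. camera_info takes no time and is no camera call.
- workorder.finish_job(): hands the job in, once; it reports no verdict.
The state is a dict: "clock": time; "joint_pos": joint angles; "dq": joint speeds; "effort": joint torques, N m; "tcp_pos": TCP position; "ee_rot": TCP orientation; "contact_force": force on the tool from outside, world axes, zero at the start; "moment": the same for the moment, N m; "opening": finger opening in m.
Only numpy, scipy, OpenCV 4.12 (cv2) and the standard library are available. Lean on these libraries where they do the work, as an engineer would, in place of code of your own. Each camera call takes 0.05 s, during which the arm holds its last target.

## Working session

There is one attempt and no reset: what is moved stays moved. The work goes in short steps, Python scripts to look and compute and a tool call to move; the robot and the scene stay as the last step left them, time stands still between calls to the robot, and variables do not carry over. Pictures are saved under pics/ and viewed, and the job is handed in when it is done.

Besides the shell and the picture viewer there is one more tool, called after "Call:" as name(argument=value, ...) on one line, values as JSON. jog_arm: Moves the arm, as the interface text tells. Its arguments: {"type":"object","properties":{"deltas":{"type":"string"},"hand":{"type":"number"},"newtons":{"type":"number"}},"required":["deltas"]}

```bash
ls; mkdir -p pics; cat > h.py <<'E'
import numpy as np,cv2
from bench import sense,imaging,workorder
def cam(n):
    i=imaging.camera_info(n);K=np.array(i["camera_matrix"],float);R=cv2.Rodrigues(np.array(i["rvec"],float))[0];t=np.array(i["tvec"],float).reshape(3)
    return K,R,t
def cloud(n,d):
    K,R,t=cam(n);v,u=np.mgrid[:d.shape[0],:d.shape[1]]
    p=np.stack([(u-K[0,2])/K[0,0]*d,(v-K[1,2])/K[1,1]*d,d],-1)
    return (p-t)@R
def proj(n,P):
    K,R,t=cam(n);p=np.atleast_2d(P)@R.T+t
    q=p@K.T;return q[:,:2]/q[:,2:]
E
python3 - <<'E'
from h import *
for n in("side","top"):
    p,d=imaging.capture(n);np.savez(f"{n}0.npz",p=p,d=d);cv2.imwrite(f"pics/{n}0.png",p)
    K,R,t=cam(n);print(n,K.round(1).tolist(),(-R.T@t).round(3),R.round(2).tolist())
print(sense())
E
```

```text
pics
side [[358.7, 0.0, 255.0], [0.0, 358.7, 191.3], [0.0, 0.0, 1.0]] [0.261 0.839 1.041] [[-0.97, -0.25, 0.01], [-0.18, 0.68, -0.71], [0.17, -0.69, -0.7]]
top [[382.6, 0.0, 255.5], [0.0, 382.6, 181.1], [0.0, 0.0, 1.0]] [0.327 0.008 1.306] [[-0.01, -1.0, 0.01], [-0.99, 0.01, -0.11], [0.11, -0.01, -0.99]]
{'clock': 0.1, 'joint_pos': array([-1.40637748e+00,  3.13371162e-01,  1.49826606e+00,  8.42626258e-06,
        1.33100161e+00, -2.23416611e-01]), 'dq': array([ 1.01428515e-03,  6.12628696e-04, -2.12205575e-03,  1.59150104e-03,
       -1.12728476e-03, -6.16715044e-07]), 'effort': array([ 3.63487517e-03, -4.02817833e+01, -2.52642989e+01,  6.96878345e-02,
        3.42682377e-02, -4.96920188e-05]), 'tcp_pos': array([ 0.19849862, -0.48582619,  0.23826579]), 'ee_rot': array([ 2.00931942,  0.39566176, -2.00923948]), 'contact_force': array([-0.34564933,  0.28344139,  0.04547109]), 'moment': array([ 0.03237362,  0.04608117, -0.09323448]), 'opening': 0.08774480599711895}
```

View pics/side0.png

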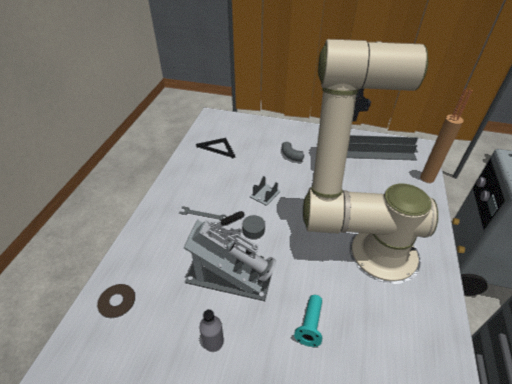

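View pics/top0.png

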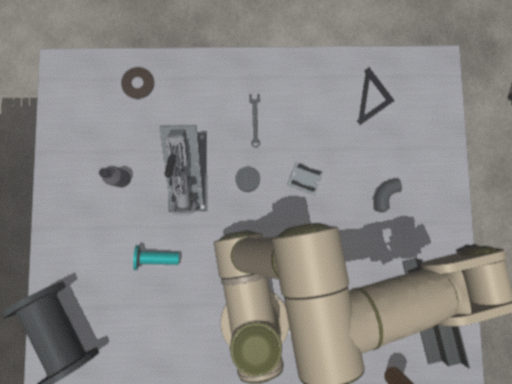

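The side view shows the jig at about (232,258), the rest at about (265,190) and the bottle at about (211,330). In the top view the jig is at (182,168), the rest at (305,177), the slug at (247,179) and the turquoise decoy at (157,257). I'll zoom in.

```bash
python3 - <<'E'
from h import *
t=np.load("top0.npz");s=np.load("side0.npz")
a=cv2.resize(t["p"][110:225,145:335],None,fx=4.2,fy=4.2,interpolation=cv2.INTER_CUBIC);cv2.imwrite("pics/topz.png",a)
b=cv2.resize(s["p"][165:305,175:300],None,fx=4.2,fy=4.2,interpolation=cv2.INTER_CUBIC);cv2.imwrite("pics/sidez.png",b)
P=cloud("top",t["d"]);Q=cloud("side",s["d"])
for n,C in(("top",P),("side",Q)):
    for nm,(x0,x1,y0,y1) in dict(jig=(.2,.6,.05,.4),rest=(.25,.5,-.25,-.06)).items():
        m=(C[...,0]>x0)&(C[...,0]<x1)&(C[...,1]>y0)&(C[...,1]<y1)&(C[...,2]>.004)
        print(n,nm,m.sum(),C[m].min(0).round(3),C[m].max(0).round(3))
E
```

```text
top jig 5055 [0.2   0.05  0.004] [0.6   0.4   0.329]
top rest 2875 [ 0.25  -0.25   0.004] [ 0.5   -0.06   0.682]
side jig 6807 [0.2   0.05  0.004] [0.6   0.393 0.324]
side rest 664 [ 0.25  -0.232  0.004] [ 0.5   -0.06   0.678]
```

View pics/topz.png

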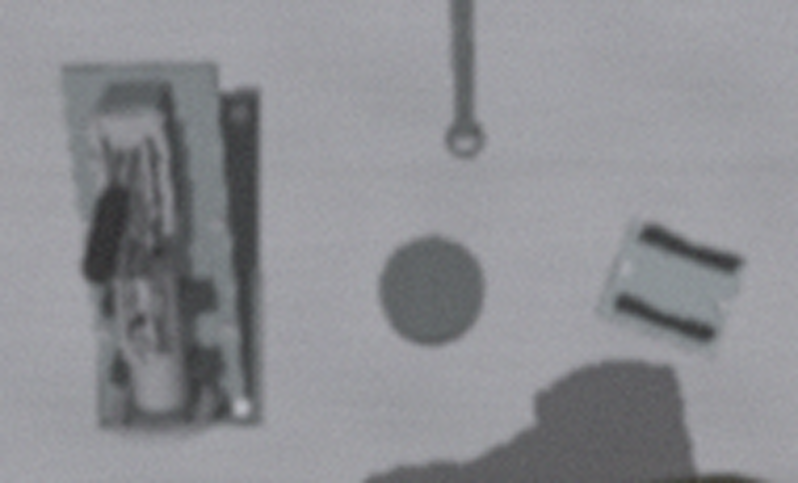

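View pics/sidez.png

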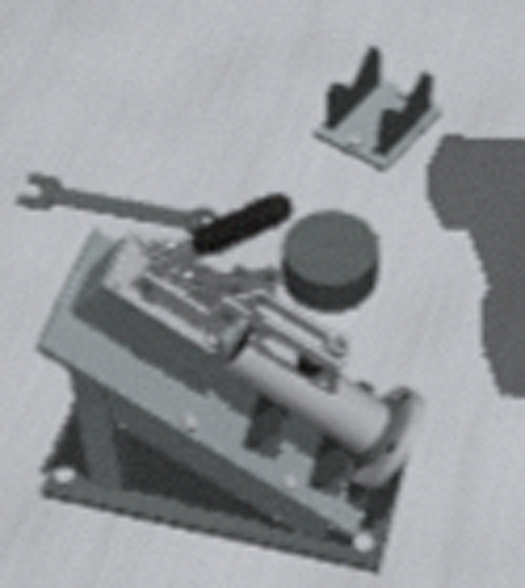

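```bash
python3 - <<'E'
from h import *
t=np.load("top0.npz");s=np.load("side0.npz")
P=cloud("top",t["d"]);Q=cloud("side",s["d"])
# table check
for n,C in(("top",P),("side",Q)):
    m=(abs(C[...,0]-.42)<.05)&(abs(C[...,1]+.0)<.03)&(C[...,2]<.02); print(n,"table z",C[m][:,2].mean(),C[m][:,2].std())
# jig z map top: bin
for n,C in(("top",P),("side",Q)):
    m=(C[...,0]>.2)&(C[...,0]<.56)&(C[...,1]>.08)&(C[...,1]<.33)&(C[...,2]>.004)
    c=C[m]
    print(n,"base low x/y percentiles",[np.percentile(c[:,k],[1,50,99]).round(3) for k in range(3)])
    # rows
    m=(C[...,0]>.25)&(C[...,0]<.5)&(C[...,1]>-.25)&(C[...,1]<-.06)&(C[...,2]>.004)&(C[...,2]<.1);c=C[m]
    for lo,hi in((.005,.012),(.03,.08)):
        k=c[(c[:,2]>lo)&(c[:,2]<hi)];print(n,"rest",lo,len(k),k.min(0).round(3),k.max(0).round(3),np.percentile(k[:,2],[10,50,90]).round(4))
c=np.concatenate([P.reshape(-1,3),Q.reshape(-1,3)])
m=(c[:,0]>.22)&(c[:,0]<.58)&(c[:,1]>.1)&(c[:,1]<.33)&(c[:,2]>.02)&(c[:,2]<.35);c=c[m]
rng=np.random.default_rng(0);best=(0,)
for i in range(4000):
    a=c[rng.choice(len(c),3,False)];n=np.cross(a[1]-a[0],a[2]-a[0]);l=np.linalg.norm(n)
    if l<1e-4: continue
    n/=l; n*=np.sign(n[2])
    if abs(np.degrees(np.arccos(n[2]))-35)>5: continue
    k=(abs((c-a[0])@n)<.003).sum()
    if k>best[0]: best=(k,n,a[0])
k,n,p=best;q=c[abs((c-p)@n)<.004];ce=q.mean(0);n=np.linalg.svd(q-ce)[2][2];n*=np.sign(n[2])
print(k,len(c),n,np.degrees(np.arccos(n[2])),"uphill yaw",np.degrees(np.arctan2(-n[1],-n[0])),ce)
q=c[abs((c-ce)@n)<.004]
yaw=np.arctan2(-n[1],-n[0]);ex=np.array([np.cos(yaw),np.sin(yaw),0]);ey=np.array([-ex[1],ex[0],0])
print("bed y range",np.percentile(q@ey,[0.5,2,98,99.5]).round(4),"x",np.percentile(q@ex,[0.5,2,98,99.5]).round(4))
E
```

```text
top table z 0.00018921605389226782 0.0028944173191366787
side table z -0.001861469980870789 0.002941948033855762
top base low x/y percentiles [array([0.203, 0.439, 0.558]), array([0.083, 0.204, 0.323]), array([0.004, 0.114, 0.321])]
top rest 0.005 421 [ 0.275 -0.249  0.005] [ 0.499 -0.061  0.012] [0.0055 0.0074 0.0107]
top rest 0.03 118 [ 0.427 -0.229  0.03 ] [ 0.5   -0.131  0.067] [0.0351 0.0482 0.0592]
side base low x/y percentiles [array([0.203, 0.449, 0.557]), array([0.083, 0.241, 0.317]), array([0.005, 0.123, 0.314])]
side rest 0.005 112 [ 0.336 -0.232  0.005] [ 0.499 -0.084  0.012] [0.0054 0.0072 0.0102]
side rest 0.03 93 [ 0.429 -0.22   0.031] [ 0.5   -0.126  0.061] [0.032  0.0443 0.0556]
1553 6945 [-0.57252606  0.02472097  0.81951375] 34.96385246852241 uphill yaw -2.4724256212329947 [0.48968463 0.22877501 0.10323854]
bed y range [0.1847 0.1875 0.3    0.3021] x [0.3756 0.3805 0.5657 0.5701]
```

```bash
python3 - <<'E'
from h import *
from scipy.optimize import least_squares
t=np.load("top0.npz");s=np.load("side0.npz")
C={"top":cloud("top",t["d"]),"side":cloud("side",s["d"])}
n0=np.array([-.5725,.0247,.8195]);ce=np.array([.48968,.22878,.10324])
for n,c in C.items():
    c=c.reshape(-1,3);m=(abs((c-ce)@n0)<.006)&(c[:,0]>.37)&(c[:,0]<.58)&(c[:,1]>.17)&(c[:,1]<.32)
    q=c[m];e=q.mean(0);v=np.linalg.svd(q-e)[2][2];v*=np.sign(v[2])
    print(n,len(q),"bed yaw",np.degrees(np.arctan2(-v[1],-v[0])),"tilt",np.degrees(np.arccos(v[2])),"off",(ce-e)@v)
def axis(p): # p: y0,z0(at x=.4), yaw, slope
    d=np.array([np.cos(p[3])*np.cos(p[2]),np.cos(p[3])*np.sin(p[2]),np.sin(p[3])]);return np.array([.4,p[0],p[1]]),d
def f(p,q):
    o,d=axis(p);r=q-o;r=r-np.outer(r@d,d);return np.linalg.norm(r,axis=1)-.021
for key in (["top"],["side"],["top","side"]):
    c=np.concatenate([C[k].reshape(-1,3) for k in key])
    h=(c-ce)@n0
    m=(h>.035)&(h<.075)&(c[:,0]>.355)&(c[:,0]<.46)&(c[:,1]>.2)&(c[:,1]<.29)
    q=c[m];p=np.array([.244,.115,0,np.radians(35)])
    for it in range(8):
        k=abs(f(p,q))<(.012 if it<4 else .006);p=least_squares(f,p,args=(q[k],),loss="soft_l1",f_scale=.003).x
    print(key,k.sum(),p[:2].round(4),np.degrees(p[2:]).round(2))
    o,d=axis(p);o=o+d*(.115-o[2])/d[2];print(" at z=.115:",o.round(4))
    r=c-o;a=r@d;rad=np.linalg.norm(r-np.outer(a,d),axis=1)
    fl=(rad>.026)&(rad<.043)&(a<-.02)&(a>-.1)&(h>.05);print(" flange along",np.percentile(a[fl],[2,10,25,50,75,90,98]).round(3),fl.sum())
E
```

```text
top 791 bed yaw -0.40319579177017256 tilt 35.00581721400334 off -0.0013873483524006857
side 1014 bed yaw -0.7032710729145751 tilt 34.94863030819091 off 0.0008733635914545969
['top'] 321 [0.2216 0.102 ] [-1.   34.02]
 at z=.115: [0.4193 0.2213 0.115 ]
 flange along [-0.058 -0.056 -0.053 -0.05  -0.048 -0.046 -0.043] 154
['side'] 286 [0.2459 0.1139] [12.9  42.67]
 at z=.115: [0.4011 0.2461 0.115 ]
 flange along [-0.042 -0.04  -0.037 -0.034 -0.032 -0.029 -0.026] 67
['top', 'side'] 398 [0.2429 0.1146] [12.24 45.67]
 at z=.115: [0.4003 0.243  0.115 ]
 flange along [-0.04  -0.037 -0.034 -0.032 -0.029 -0.026 -0.021] 178
```

```bash
python3 - <<'E'
from h import *
t=np.load("top0.npz")["p"];s=np.load("side0.npz")["p"]
cv2.imwrite("pics/topj.png",cv2.resize(t[118:220,150:215],None,fx=5.8,fy=5.8,interpolation=cv2.INTER_CUBIC))
cv2.imwrite("pics/sidej.png",cv2.resize(s[215:300,180:280],None,fx=7,fy=7,interpolation=cv2.INTER_CUBIC))
E
```

```text
(no output)
```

View pics/topj.png

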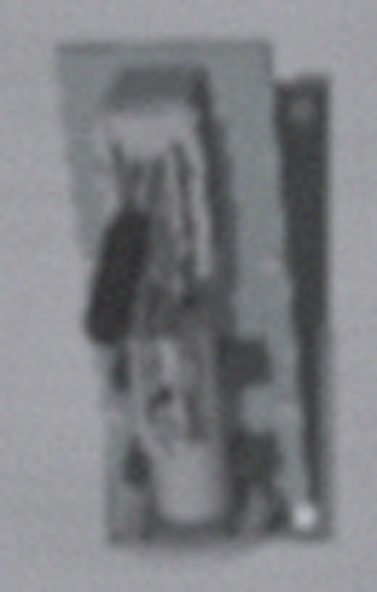

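View pics/sidej.png

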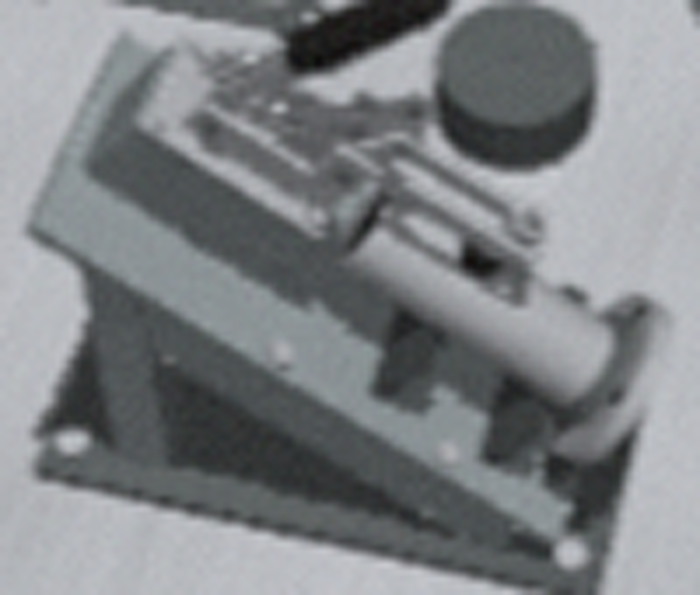

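```bash
cat >> h.py <<'E'
def ray(n,u,v):
    K,R,t=cam(n);d=R.T@np.linalg.solve(K,[u,v,1.]);return -R.T@t,d
def onplane(n,u,v,p,nn):
    o,d=ray(n,u,v);return o+d*((np.array(p)-o)@nn)/(d@nn)
E
python3 - <<'E'
from h import *
ce=np.array([.48968,.22878,.10324]);yaw=np.radians(-.55);a=np.radians(35)
n=np.array([-np.sin(a)*np.cos(yaw),-np.sin(a)*np.sin(yaw),np.cos(a)])
for c,L in(("top",[(159.8,125.8),(196.6,125.2),(201.7,209.4),(168.4,211.1)]),("side",[(184.3,247.1),(197.1,220.7),(260.7,292.1)])):
    for u,v in L: print(c,onplane(c,u,v,ce,n).round(4))
# base corners at z~.01
z=np.array([0,0,1.])
for c,L in(("top",[(150+328/5.8,118+78/5.8),(150+330/5.8,118+540/5.8)]),("side",[(180+38/7,215+470/7),(180+598/7,215+594/7)])):
    for u,v in L: print(c,"base",onplane(c,u,v,[0,0,.01],z).round(4))
# black grip
for c in("top","side"):
    p=np.load(c+"0.npz");g=p["p"].max(2);d=p["d"];C=cloud(c,d)
    m=(g<70)&(C[...,0]>.3)&(C[...,0]<.6)&(C[...,1]>.15)&(C[...,1]<.35)&(C[...,2]>.22)
    m&=(C[...,2]<.36);q=C[m];print(c,"grip",m.sum(),q.mean(0).round(4),q.min(0).round(3),q.max(0).round(3))
    u=q-q.mean(0);print(np.linalg.svd(u)[2][0].round(3))
    m=(C[...,0]>.25)&(C[...,0]<.6)&(C[...,1]>.15)&(C[...,1]<.4)&(C[...,2]>.25);m&=C[...,2]<.36
    vv,uu=np.nonzero(m);print(g[m][:10],uu.min(),uu.max(),vv.min(),vv.max())
# rest dark plates
    m=(C[...,0]>.36)&(C[...,0]<.48)&(C[...,1]>-.24)&(C[...,1]<-.09)&(C[...,2]>.02)&(C[...,2]<.08)
    q=C[m];print(c,"plates",len(q),q.mean(0).round(4))
E
```

```text
top [0.6148 0.2733 0.1906]
top [0.6151 0.1641 0.1915]
top [0.3711 0.1706 0.0206]
top [0.3671 0.2824 0.0171]
side [0.6118 0.2788 0.1884]
side [0.6117 0.1748 0.189 ]
side [0.3807 0.2742 0.0267]
top base [0.6396 0.1552 0.01  ]
top base [0.3655 0.1544 0.01  ]
side base [0.6281 0.2913 0.01  ]
side base [0.362  0.2873 0.01  ]
top grip 144 [0.4789 0.2175 0.3038] [0.448 0.21  0.24 ] [0.52  0.227 0.329]
[-0.735  0.004  0.679]
[ 93  99  98 102  96 112  94 116  96 105] 164 175 149 177
top plates 87 [ 0.444  -0.1673  0.0452]
side grip 152 [0.478  0.2293 0.2999] [0.448 0.218 0.269] [0.513 0.236 0.324]
[ 0.754  0.044 -0.655]
[110  97  84 109  86  55  45  45  43  48] 214 243 211 227
side plates 89 [ 0.4465 -0.1624  0.0382]
```

```bash
python3 - <<'E'
from h import *
s=sense();R=cv2.Rodrigues(s["ee_rot"])[0];print(R.round(4));print("y axis yaw",np.degrees(np.arctan2(R[1,1],R[0,1])))
# rest plate tops, zoom pixels
z=np.array([0,0,1.])
for (u,v) in [(645,232),(740,265),(620,300),(712,335)]:
    print(onplane("top",145+u/4.2,110+v/4.2,[0,0,.055],z).round(4))
s0=np.load("side0.npz")["p"];t0=np.load("top0.npz")["p"]
cv2.imwrite("pics/sider.png",cv2.resize(s0[170:210,245:285],None,fx=14,fy=14,interpolation=cv2.INTER_CUBIC))
cv2.imwrite("pics/topr.png",cv2.resize(t0[155:200,280:330],None,fx=12,fy=12,interpolation=cv2.INTER_CUBIC))
E
```

```text
[[-2.000e-04  3.782e-01 -9.257e-01]
 [ 1.000e-03 -9.257e-01 -3.782e-01]
 [-1.000e+00 -1.000e-03 -2.000e-04]]
y axis yaw -67.77877308781342
[ 0.5112 -0.1538  0.055 ]
[ 0.484 -0.228  0.055]
[ 0.4576 -0.1327  0.055 ]
[ 0.429  -0.2041  0.055 ]
```

View pics/sider.png

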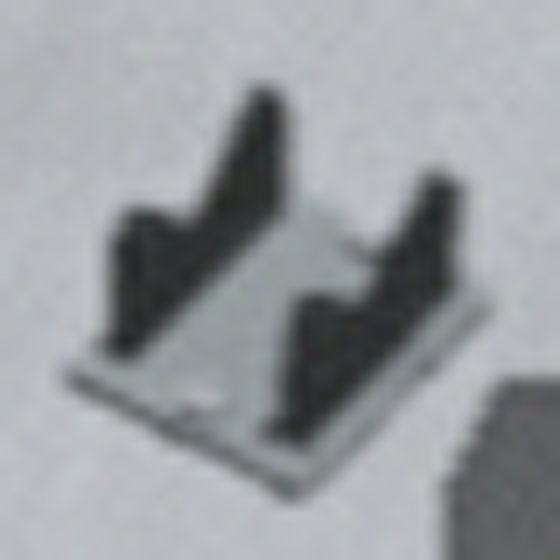

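View pics/topr.png

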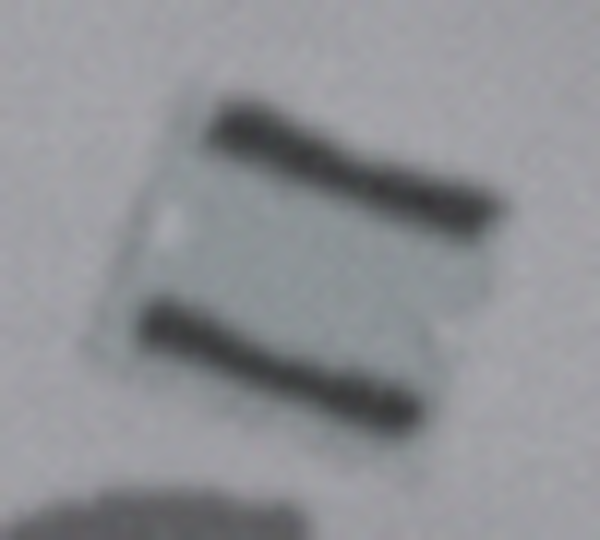

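Call:
jog_arm(deltas="-4 0 0 6; -8 0 0 12; -12 0 0 18; -15 0 0 22; -16 0 0 22.7; -16 0 0 22.7; -16 0 0 22.7; -16 0 0 22.7", hand=0)

```text
clock: 0.9
tcp_pos: [0.1985, -0.4858, 0.3969]
ee_rot: [-2.216, 0.005, 2.217]
contact_force: [-0.8, -0.3, -0.9]
opening: 0.026
```

Call:
jog_arm(deltas="0 -4 -4 0; 0 -8 -8 0; 0 -12 -12 0; 0 -17 -15 0; 0 -22 -17 0; 0 -27 -19 0; 0 -32 -19 0; 0 -36 -19 0")

```text
clock: 1.7
tcp_pos: [0.3897, -0.1483, 0.3974]
ee_rot: [-2.215, 0.007, 2.219]
contact_force: [0.6, 0.2, 0.9]
opening: 0.0004
```

Call:
jog_arm(deltas="0 -5 0 0; 0 -10 0 0; 0 -15 0 0; 0 -20 0 0; 0 -25 0 0; 0 -30 0 0; 0 -34 0 0; 0 -34.8 0 0")

```text
clock: 2.5
tcp_pos: [0.3917, 0.2007, 0.3974]
ee_rot: [-2.217, 0.003, 2.222]
contact_force: [0.3, -0.5, -0.4]
opening: 0.0003
```

Call:
jog_arm(deltas="0 -1 0 0; 0 -2.1 0 0; 2 -2.1 0 0; 4 -2.1 0 0; 6 -2.1 0 0; 8 -2.1 0 0; 9.1 -2.1 0 0; 9.1 -2.1 0 0")

```text
clock: 3.3
tcp_pos: [0.3925, 0.2181, 0.3068]
ee_rot: [-2.215, 0.011, 2.219]
contact_force: [-0.7, 0.1, 0.6]
opening: 0.0008
```

```bash
python3 - <<'E'
from h import *
for n in("side","top"):
    p,d=imaging.capture(n);np.savez(f"{n}1.npz",p=p,d=d)
    b=p[150:310,140:300];cv2.imwrite(f"pics/{n}1.png",cv2.resize(b,None,fx=3.7,fy=3.7,interpolation=cv2.INTER_CUBIC))
E
```

```text
(no output)
```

View pics/side1.png

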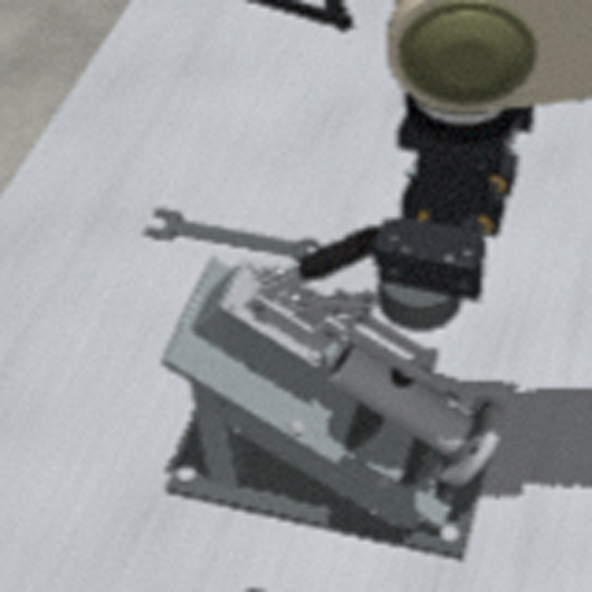

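```bash
python3 - <<'E'
from h import *
for P in ([.3925,.218,.307],[.3925,.218,.371],[.448,.2225,.3227],[.3925,.31,.371]):
    print((proj("side",P)-[140,150])*3.7,(proj("top",P)-[140,150])*3.7)
E
```

```text
[[455.60304455 257.19133147]] [[109.43298609 177.12061647]]
[[457.59637804 196.782908  ]] [[ 89.05364952 171.06421678]]
[[380.19326702 232.90851706]] [[98.9483257  96.36203087]]
[[424.79780814 296.7503347 ]] [[-51.04914552 173.00677366]]
```

View pics/top1.png

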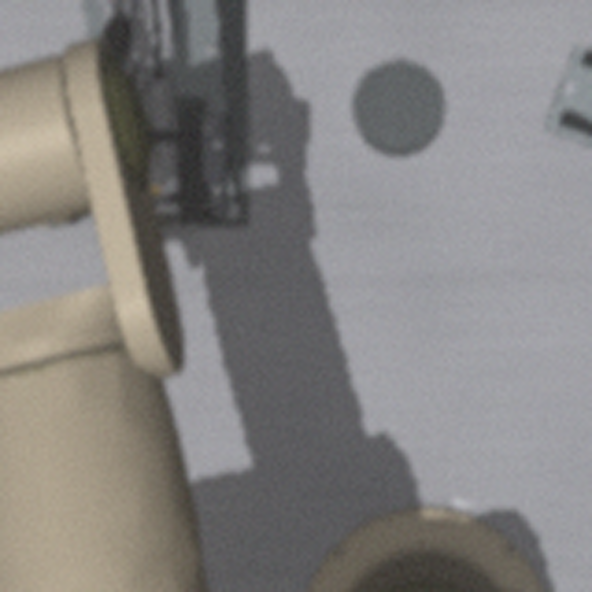

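Call:
jog_arm(deltas="0 -0.4 -1.5 0; 0 -0.4 -3 0; 0 -0.4 -3.8 0; 0 -0.4 -4.6 0; 0 -0.4 -5.4 0; -0.3 -0.4 -6.2 0; -0.6 -0.4 -7 0; -0.8 -0.4 -7.8 0")

```text
clock: 4.2
tcp_pos: [0.4709, 0.2221, 0.3166]
ee_rot: [-2.218, 0.009, 2.217]
contact_force: [-3.8, 1.0, 3.3]
opening: 0.0003
```

Call:
jog_arm(deltas="-0.2 0 -1 0; -0.4 0 -2 0; -0.5 0 -3 0; -0.5 0 -4 0; -0.4 0 -5 0; -0.2 0 -6 0; 0 0 -7 0; 0.2 0 -8 0")

```text
clock: 5.0
tcp_pos: [0.5516, 0.2213, 0.3135]
ee_rot: [-2.217, 0.009, 2.217]
contact_force: [-1.8, 0.7, 3.1]
opening: 0.0003
```

Call:
jog_arm(deltas="0.1 0 -0.6 0; 0.2 0 -1.2 0; 0.3 0 -1.8 0; 0.5 0 -2.4 0; 0.6 0 -3 0; 0.8 0 -3.4 0; 0.8 0 -3.8 0; 0.8 0 -4.1 0")

```text
clock: 5.8
tcp_pos: [0.5921, 0.2209, 0.3057]
ee_rot: [-2.217, 0.009, 2.217]
contact_force: [-2.0, -0.7, -0.0]
opening: 0.0
```

```bash
python3 - <<'E'
from h import *
for n in("side",):
    p,d=imaging.capture(n);np.savez(f"{n}2.npz",p=p,d=d)
    b=p[150:310,140:300];cv2.imwrite(f"pics/{n}2.png",cv2.resize(b,None,fx=3.7,fy=3.7,interpolation=cv2.INTER_CUBIC))
E
```

```text
(no output)
```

View pics/side2.png

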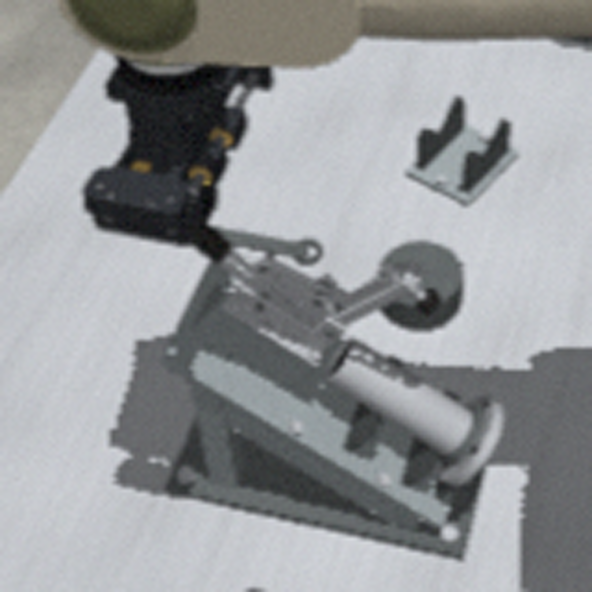

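The bar stands up with its tip at about (420,285) and the handle leans back at about (210,240). I'll ease on to the end stop.

Call:
jog_arm(deltas="0.1 0 -0.2 0; 0.1 0 -0.4 0; 0.2 0 -0.6 0; 0.2 0 -0.7 0; 0.2 0 -0.7 0; 0.2 0 -0.7 0; 0.2 0 -0.7 0; 0.2 0 -0.7 0")

```text
clock: 6.65
tcp_pos: [0.5988, 0.2208, 0.3038]
ee_rot: [-2.218, 0.009, 2.217]
contact_force: [0.3, 0.1, -0.3]
opening: 0.0006
```

Call:
jog_arm(deltas="0 0 -0.2 0; 0.1 0 -0.4 0; 0.1 0 -0.5 0; 0.1 0 -0.6 0; 0.2 0 -0.7 0; 0.2 0 -0.8 0; 0.2 0 -0.8 0; 0.2 0 -0.8 0")

```text
clock: 7.45
tcp_pos: [0.6035, 0.2212, 0.3026]
ee_rot: [-2.208, 0.009, 2.228]
contact_force: [-24.8, -2.5, 8.9]
opening: 0.0005
```

Call:
jog_arm(deltas="0 0 0.6 0; -2 0 1.2 0; -5 0 1.5 0; -9 0 1.5 0; -12 0 1.5 0; -12 4 1.5 0; -12 9 1.5 0; -12 14 1.5 0")

```text
clock: 8.25
tcp_pos: [0.5906, 0.0795, 0.4216]
ee_rot: [-2.219, 0.008, 2.217]
contact_force: [0.9, 0.3, 0.4]
opening: 0.0003
```

Call:
jog_arm(deltas="0 5 0 0; 0 10 1 0; 0 15 3 0; 0 20 5 0; 0 22 7 0; 0 22 9 0; 0 22 10 0; 0 22 10 0", hand=1)

```text
clock: 9.05
tcp_pos: [0.4884, -0.138, 0.4224]
ee_rot: [-2.219, 0.01, 2.216]
contact_force: [-0.0, -0.0, -0.6]
opening: 0.0624
```

```bash
python3 - <<'E'
from h import *
for n in("side","top"):
    p,d=imaging.capture(n);np.savez(f"{n}3.npz",p=p,d=d);cv2.imwrite(f"pics/{n}3.png",p)
a=np.load("top3.npz")["p"];s=np.load("side3.npz")["p"]
cv2.imwrite("pics/top3z.png",cv2.resize(a[115:225,140:240],None,fx=5.4,fy=5.4,interpolation=cv2.INTER_CUBIC))
cv2.imwrite("pics/side3z.png",cv2.resize(s[205:305,175:285],None,fx=5.8,fy=5.8,interpolation=cv2.INTER_CUBIC))
E
```

```text
(no output)
```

View pics/top3z.png

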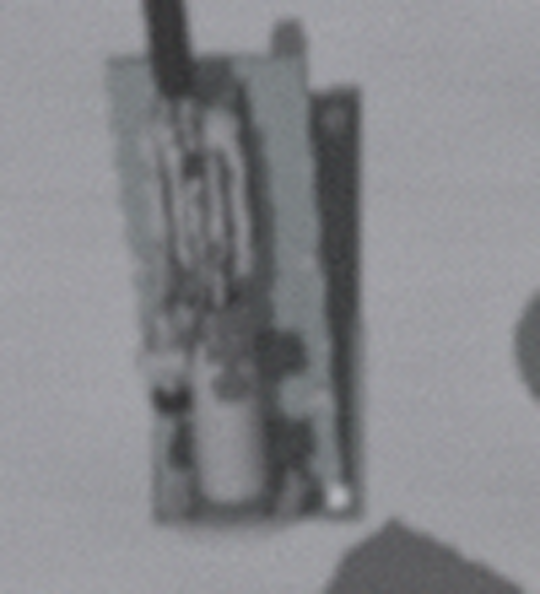

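View pics/side3z.png

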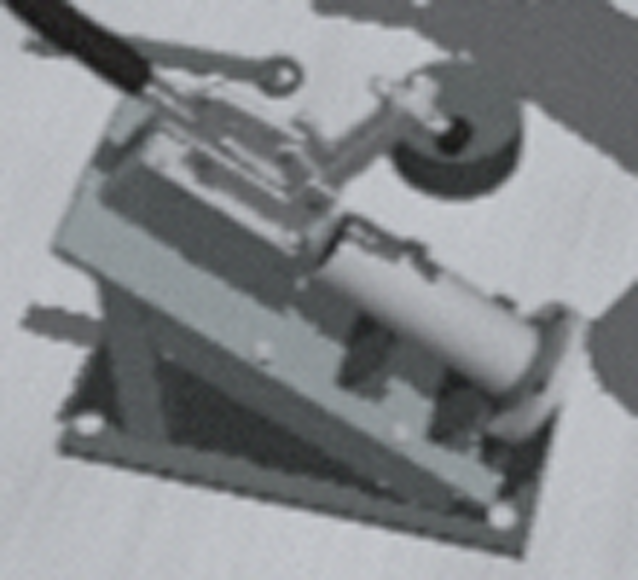

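```bash
python3 - <<'E'
from h import *
from scipy.optimize import least_squares
D={n:np.load(n+"3.npz") for n in("top","side")}
C={n:cloud(n,D[n]["d"]) for n in D}
X=np.concatenate([C[n].reshape(-1,3) for n in C])
r=X-[.42,.2225,.115];c,s=np.cos(np.radians(35)),np.sin(np.radians(35))
al=r[:,0]*c+r[:,2]*s;pe=-r[:,0]*s+r[:,2]*c
m=(abs(r[:,1])<.03)&(pe>.06)&(X[:,2]>.15)&(X[:,2]<.34)&(X[:,0]<.52)&(X[:,0]>.35)
q=X[m];o=np.argsort(q[:,0]);q=q[o];A=al[m][o];B=pe[m][o]
print(len(q),"min x pts");
for i in range(0,len(q),max(1,len(q)//25)): print(q[i].round(3),A[i].round(3),B[i].round(3))
def axis(p):
    d=np.array([c*np.cos(p[2]),c*np.sin(p[2]),s]);return np.array([.42,p[0],p[1]]),d
def f(p,q):
    o,d=axis(p);w=q-o;w=w-np.outer(w@d,d);return np.linalg.norm(w,axis=1)-.021
for key in (["top"],["side"],["top","side"]):
    Y=np.concatenate([C[k].reshape(-1,3) for k in key]);w=Y-[.42,.2225,.115];a=w[:,0]*c+w[:,2]*s;e=-w[:,0]*s+w[:,2]*c
    m=(a>-.045)&(a<.085)&(abs(w[:,1])<.03)&(e>-.005)&(e<.03);q=Y[m];p=np.array([.2225,.115,0.])
    for it in range(8):
        k=abs(f(p,q))<(.012 if it<4 else .006);p=least_squares(f,p,args=(q[k],),loss="soft_l1",f_scale=.002).x
    o,d=axis(p);o=o+d*(.115-o[2])/d[2]
    print(key,k.sum(),p[:2].round(4),np.degrees(p[2]).round(2),"z=.115 at",o.round(4))
    w=Y-o;a=w@d;rad=np.linalg.norm(w-np.outer(a,d),axis=1)
    k=(rad<.025)&(rad>.017);hh=np.histogram(a[k],np.arange(-.07,.12,.005));print(" pipe along",list(zip((hh[1][:-1]*1000).round().astype(int),hh[0])))
    k=(rad>.028)&(rad<.042)&(w[:,2]>-.03);hh=np.histogram(a[k],np.arange(-.08,-.02,.003));print(" fl",list(zip((hh[1][:-1]*1000).round().astype(int),hh[0])))
E
```

```text
464 min x pts
[0.41  0.221 0.277] 0.085 0.139
[0.416 0.221 0.275] 0.088 0.133
[0.419 0.226 0.277] 0.092 0.134
[0.422 0.223 0.277] 0.095 0.131
[0.427 0.228 0.269] 0.093 0.122
[0.43  0.221 0.291] 0.11 0.138
[0.433 0.226 0.272] 0.101 0.121
[0.436 0.21  0.292] 0.114 0.136
[0.438 0.22  0.296] 0.119 0.138
[0.44  0.224 0.299] 0.122 0.139
[0.443 0.22  0.295] 0.123 0.134
[0.446 0.221 0.292] 0.123 0.131
[0.448 0.212 0.286] 0.121 0.124
[0.451 0.233 0.275] 0.117 0.113
[0.454 0.222 0.292] 0.129 0.126
[0.456 0.234 0.275] 0.122 0.11
[0.459 0.234 0.27 ] 0.121 0.104
[0.463 0.234 0.255] 0.116 0.09
[0.467 0.23  0.258] 0.121 0.09
[0.471 0.232 0.252] 0.12 0.083
[0.474 0.23  0.246] 0.12 0.076
[0.478 0.215 0.233] 0.115 0.063
[0.49  0.229 0.238] 0.128 0.061
[0.498 0.226 0.244] 0.138 0.061
[0.502 0.218 0.251] 0.145 0.065
[0.509 0.223 0.255] 0.154 0.064
['top'] 504 [0.2207 0.1152] 0.38 z=.115 at [0.4197 0.2207 0.115 ]
 pipe along [(np.int64(-70), np.int64(0)), (np.int64(-65), np.int64(0)), (np.int64(-60), np.int64(0)), (np.int64(-55), np.int64(0)), (np.int64(-50), np.int64(3)), (np.int64(-45), np.int64(27)), 
[... 4372 characters left out ...]
p.int64(95), np.int64(2)), (np.int64(100), np.int64(6)), (np.int64(105), np.int64(12)), (np.int64(110), np.int64(8))]
 fl [(np.int64(-80), np.int64(0)), (np.int64(-77), np.int64(0)), (np.int64(-74), np.int64(0)), (np.int64(-71), np.int64(0)), (np.int64(-68), np.int64(0)), (np.int64(-65), np.int64(0)), (np.int64(-62), np.int64(16)), (np.int64(-59), np.int64(34)), (np.int64(-56), np.int64(33)), (np.int64(-53), np.int64(80)), (np.int64(-50), np.int64(92)), (np.int64(-47), np.int64(9)), (np.int64(-44), np.int64(3)), (np.int64(-41), np.int64(0)), (np.int64(-38), np.int64(2)), (np.int64(-35), np.int64(10)), (np.int64(-32), np.int64(13)), (np.int64(-29), np.int64(31)), (np.int64(-26), np.int64(2))]
```

Call:
jog_arm(deltas="0 0 -4 0; 0 0 -8 0; 0 0 -12 0; 0 0 -16 0; 0 0 -20 0; 0 0 -24 0; 0 0 -28 0; 0 0 -32 0")

```text
clock: 9.95
tcp_pos: [0.7166, -0.128, 0.3803]
ee_rot: [-2.25, 0.013, 2.19]
contact_force: [-1.0, -0.6, 0.9]
opening: 0.0883
```

```bash
python3 - <<'E'
from h import *
s=sense();R=cv2.Rodrigues(s["ee_rot"])[0];print(R.round(3),s["joint_pos"].round(3),s["tcp_pos"])
E
```

```text
[[ 0.027 -0.007 -1.   ]
 [-0.005 -1.     0.007]
 [-1.     0.005 -0.027]] [-0.339  0.895  0.186  0.005  2.033  1.242] [ 0.71664637 -0.12797499  0.38034415]
```

Call:
jog_arm(deltas="0 0 2 0; 0 0 4 0; 0 0 6 0; 0 0 8 0; 0 0 10 0; 0 0 10 0; 0 0 10 0; 0 0 10 0")

```text
clock: 10.75
tcp_pos: [0.6164, -0.1281, 0.3799]
ee_rot: [-2.252, 0.015, 2.188]
contact_force: [0.4, -0.2, -0.2]
opening: 0.0881
```

```bash
python3 - <<'E'
from h import *
s=sense();R=cv2.Rodrigues(s["ee_rot"])[0];print(R.round(3),s["joint_pos"].round(3),s["tcp_pos"])
E
```

```text
[[ 0.029 -0.008 -1.   ]
 [-0.006 -1.     0.008]
 [-1.     0.006 -0.029]] [-0.393  0.51   0.855  0.006  1.748  1.187] [ 0.61635025 -0.1280587   0.3798533 ]
```

Call:
jog_arm(deltas="0 -4 -3 0; 0 -8.5 -6 0; 0 -12.8 -8 0; -10 -12.8 -40 0; -20 -12.8 -60 0; -30 -12.8 -80 0; -40 -12.8 -80 0; -40 -12.8 -80 0")

```text
clock: 11.55
tcp_pos: [0.7337, -0.0028, 0.3836]
ee_rot: [-2.283, 0.015, 2.155]
contact_force: [0.5, -0.3, 0.4]
opening: 0.0881
```

```bash
cat > st.py <<'E'
from h import *
s=sense();R=cv2.Rodrigues(s["ee_rot"])[0];print(R.round(3).tolist(),s["joint_pos"].round(4),s["tcp_pos"].round(4),"tilt",np.degrees(np.arctan2(R[0,0],-R[2,0])).round(2),"lat",np.degrees(np.arcsin(R[1,0])).round(2),"y",R[:,1].round(3),s["contact_force"].round(1),s["opening"])
E
python3 st.py
```

```text
[[0.058, -0.009, -0.998], [-0.005, -1.0, 0.008], [-0.998, 0.005, -0.058]] [-0.1644  0.8911  0.1865  0.0045  2.0063  1.4169] [ 0.7337 -0.0028  0.3836] tilt 3.3 lat -0.31 y [-0.009 -1.     0.005] [ 0.5 -0.3  0.4] 0.08810120701263088
```

Call:
jog_arm(deltas="5 0 -50 0; 10 0 -50 0; 14 0 -50 0; 18 0 -50 0; 18 0 -50 0; 18 0 -50 0; 18 0 -50 0; 18 0 -50 0")

```text
clock: 12.35
tcp_pos: [0.8182, -0.0049, 0.2138]
ee_rot: [-2.313, 0.015, 2.122]
contact_force: [0.5, 0.2, -0.0]
opening: 0.0883
```

```bash
python3 st.py
```

```text
[[0.086, -0.009, -0.996], [-0.005, -1.0, 0.008], [-0.996, 0.005, -0.086]] [-0.1509  1.1175  0.1865  0.0078  1.7515  1.4299] [ 0.8182 -0.0049  0.2138] tilt 4.95 lat -0.31 y [-0.009 -1.     0.005] [ 0.5  0.2 -0. ] 0.0883372650596911
```

Call:
jog_arm(deltas="0 0 -50 0; 0 0 -50 0; 0 0 -50 0; 0 0 -50 0; 0 0 -50 0; 0 0 -50 0; 0 0 -50 0; 0 0 -50 0")

```text
clock: 13.15
tcp_pos: [0.8403, -0.0057, 0.1641]
ee_rot: [-2.345, 0.014, 2.087]
contact_force: [0.4, -0.5, 0.3]
opening: 0.088
```

```bash
python3 st.py
```

```text
[[0.116, -0.008, -0.993], [-0.005, -1.0, 0.008], [-0.993, 0.004, -0.116]] [-0.1493  1.1804  0.1872  0.0121  1.6579  1.4315] [ 0.8403 -0.0057  0.1641] tilt 6.68 lat -0.3 y [-0.008 -1.     0.004] [ 0.4 -0.5  0.3] 0.08801518789605325
```

Call:
jog_arm(deltas="-20 0 -40 0; -20 0 -40 0; -20 0 -40 0; -20 0 -40 0; -20 0 -40 0; -20 0 -40 0; -20 0 -40 0; -20 0 -40 0")

```text
clock: 13.95
tcp_pos: [0.8264, -0.0057, 0.2357]
ee_rot: [-2.377, 0.014, 2.05]
contact_force: [0.9, -0.1, -0.1]
opening: 0.088
```

```bash
python3 st.py
```

```text
[[0.147, -0.008, -0.989], [-0.005, -1.0, 0.008], [-0.989, 0.004, -0.147]] [-0.1533  1.0912  0.1875  0.0173  1.716   1.4294] [ 0.8264 -0.0057  0.2357] tilt 8.46 lat -0.31 y [-0.008 -1.     0.004] [ 0.9 -0.1 -0.1] 0.08804352531471414
```

Call:
jog_arm(deltas="-8 0 -40 0; -8 0 -40 0; -8 0 -40 0; -8 0 -40 0; -8 0 -40 0; -8 0 -40 0; -8 0 -40 0; -8 0 -40 0")

```text
clock: 14.75
tcp_pos: [0.8337, -0.006, 0.2383]
ee_rot: [-2.41, 0.014, 2.012]
contact_force: [0.5, -0.2, -0.5]
opening: 0.0878
```

Call:
jog_arm(deltas="-8 0 -40 0; -8 0 -40 0; -8 0 -40 0; -8 0 -40 0; -8 0 -40 0; -8 0 -40 0; -8 0 -40 0; -8 0 -40 0")

```text
clock: 15.55
tcp_pos: [0.8387, -0.0062, 0.2475]
ee_rot: [-2.442, 0.014, 1.973]
contact_force: [0.2, 1.0, 0.8]
opening: 0.0882
```

```bash
python3 st.py
```

```text
[[0.21, -0.008, -0.978], [-0.006, -1.0, 0.007], [-0.978, 0.004, -0.21]] [-0.1545  1.0798  0.1875  0.0266  1.6645  1.4296] [ 0.8387 -0.0062  0.2475] tilt 12.11 lat -0.34 y [-0.008 -1.     0.004] [0.2 1.  0.8] 0.08821788296274691
```

Call:
jog_arm(deltas="-5 0 -40 0; -5 0 -40 0; -5 0 -40 0; -5 0 -40 0; -5 0 -40 0; -5 0 -40 0; -5 0 -40 0; -5 0 -40 0")

```text
clock: 16.35
tcp_pos: [0.8474, -0.0065, 0.2465]
ee_rot: [-2.473, 0.014, 1.934]
contact_force: [-0.5, -0.5, 0.6]
opening: 0.0881
```

Call:
jog_arm(deltas="-5 0 -40 0; -5 0 -40 0; -5 0 -40 0; -5 0 -40 0; -5 0 -40 0; -5 0 -40 0; -5 0 -40 0; -5 0 -40 0")

```text
clock: 17.15
tcp_pos: [0.8535, -0.0066, 0.2528]
ee_rot: [-2.504, 0.014, 1.894]
contact_force: [1.0, -0.3, 0.6]
opening: 0.0879
```

Call:
jog_arm(deltas="-5 0 -40 0; -5 0 -40 0; -5 0 -40 0; -5 0 -40 0; -5 0 -40 0; -5 0 -40 0; -5 0 -40 0; -5 0 -40 0")

```text
clock: 17.95
tcp_pos: [0.8576, -0.0067, 0.2647]
ee_rot: [-2.534, 0.014, 1.854]
contact_force: [0.2, 0.4, 0.3]
opening: 0.0882
```

Call:
jog_arm(deltas="-5 0 -40 0; -5 0 -40 0; -5 0 -40 0; -5 0 -40 0; -5 0 -40 0; -5 0 -40 0; -5 0 -40 0; -5 0 -40 0")

```text
clock: 18.75
tcp_pos: [0.8598, -0.0067, 0.2807]
ee_rot: [-2.564, 0.015, 1.813]
contact_force: [0.7, -0.1, 0.3]
opening: 0.0883
```

```bash
python3 st.py
```

```text
[[0.333, -0.008, -0.943], [-0.007, -1.0, 0.007], [-0.943, 0.004, -0.333]] [-0.1567  1.048   0.1875  0.0454  1.5691  1.4295] [ 0.8598 -0.0067  0.2807] tilt 19.47 lat -0.38 y [-0.008 -1.     0.004] [ 0.7 -0.1  0.3] 0.08825661864196234
```

Call:
jog_arm(deltas="-3 0 -40 0; -3 0 -40 0; -3 0 -40 0; -3 0 -40 0; -3 0 -40 0; -3 0 -40 0; -3 0 -40 0; -3 0 -40 0")

```text
clock: 19.55
tcp_pos: [0.8647, -0.0067, 0.2898]
ee_rot: [-2.593, 0.015, 1.772]
contact_force: [0.0, -0.7, 0.6]
opening: 0.088
```

Call:
jog_arm(deltas="0 0 -40 0; 0 0 -40 0; 0 0 -40 0; 0 0 -40 0; 0 0 -40 0; 0 0 -40 0; 0 0 -40 0; 0 0 -40 0")

```text
clock: 20.35
tcp_pos: [0.8737, -0.0069, 0.2891]
ee_rot: [-2.621, 0.015, 1.729]
contact_force: [-0.1, -0.8, -0.3]
opening: 0.0877
```

Call:
jog_arm(deltas="0 0 -40 0; 0 0 -40 0; 0 0 -40 0; 0 0 -40 0; 0 0 -40 0; 0 0 -40 0; 0 0 -40 0; 0 0 -40 0")

```text
clock: 21.15
tcp_pos: [0.8795, -0.0069, 0.2959]
ee_rot: [-2.649, 0.015, 1.687]
contact_force: [-0.1, -0.0, -0.2]
opening: 0.0882
```

Call:
jog_arm(deltas="0 0 -40 0; 0 0 -40 0; 0 0 -40 0; 0 0 -40 0; 0 0 -40 0; 0 0 -40 0; 0 0 -40 0; 0 0 -40 0")

```text
clock: 21.95
tcp_pos: [0.883, -0.0069, 0.3082]
ee_rot: [-2.676, 0.015, 1.645]
contact_force: [-0.1, 0.2, -1.0]
opening: 0.0883
```

```bash
python3 st.py; python3 - <<'E'
from h import *
s=sense();R=cv2.Rodrigues(s["ee_rot"])[0];th=np.radians(35);d=np.array([np.cos(th),0,np.sin(th)])
gr=np.array([.420,.2215,.115])-.010*d
tcp=gr+.019*R[:,0];pre=tcp-.20*R[:,0]
print("grasp",gr,"tcp",tcp,"pre",pre,"move tool cm",((pre-s["tcp_pos"])@R*100).round(2))
for p in([.408,.22,.262],[.41,.22,.277],[.44,.22,.299]):
    v=(np.array(p)-gr)@R;print(v.round(3))
E
```

```text
[[0.452, -0.008, -0.892], [-0.007, -1.0, 0.006], [-0.892, 0.004, -0.452]] [-0.158   1.0285  0.1875  0.0641  1.4612  1.4283] [ 0.883  -0.0069  0.3082] tilt 26.84 lat -0.43 y [-0.008 -1.     0.004] [-0.1  0.2 -1. ] 0.08826882076767997
grasp [0.41180848 0.2215     0.10926424] tcp [0.42038809 0.2213581  0.09231224] pre [0.33007635 0.2228518  0.27075427] move tool cm [-21.8  -22.53  51.15]
[-0.138  0.002 -0.066]
[-0.15   0.002 -0.074]
[-0.157  0.002 -0.111]
```

Call:
jog_arm(deltas="-2.3 0 3.9 0; -4.5 0 7.8 0; -6.8 0 11.7 0; -9 0 15.6 0; -11.3 0 19.5 0; -13.6 0 23.4 0; -15.8 0 27.3 0; -18.1 0 31.2 0")

```text
clock: 22.75
tcp_pos: [0.5444, -0.0037, 0.3274]
ee_rot: [-2.676, 0.015, 1.644]
contact_force: [-0.5, -0.9, 1.0]
opening: 0.0882
```

```bash
python3 st.py; cat > go.py <<'E'
from h import *
import sys
s=sense();R=cv2.Rodrigues(s["ee_rot"])[0]
for a in sys.argv[1:]:
    t=np.array(eval(a));print(t.round(4),((t-s["tcp_pos"])@R*100).round(2))
E
python3 go.py "[.362,-.02,.225]" "[.3617,.2223,.208]" "[.4204,.2214,.0923]"
```

```text
[[0.452, -0.008, -0.892], [-0.008, -1.0, 0.005], [-0.892, 0.004, -0.452]] [-0.2766  0.0627  1.6398  0.1396  0.9881  1.2512] [ 0.5444 -0.0037  0.3274] tilt 26.88 lat -0.43 y [-0.008 -1.     0.004] [-0.5 -0.9  1. ] 0.08823195251403114
[ 0.362 -0.02   0.225] [ 0.9   1.73 20.89]
[0.3617 0.2223 0.208 ] [  2.22 -22.5   21.82]
[0.4204 0.2214 0.0923] [ 15.19 -22.51  21.81]
```

Call:
jog_arm(deltas="0 0 4.5 0; 0.2 0 9 0; 0.4 0 13.5 0; 0.6 0 18 0; 0.9 -2 21.8 0; 1.2 -6.5 21.8 0; 1.6 -11 21.8 0; 2 -15.5 21.8 0")

```text
clock: 23.55
tcp_pos: [0.3621, 0.132, 0.2127]
ee_rot: [-2.675, 0.018, 1.643]
contact_force: [1.1, -0.4, 0.3]
opening: 0.0884
```

```bash
python3 st.py;python3 go.py "[.3617,.2223,.208]" "[.4204,.2214,.0923]"
```

```text
[[0.452, -0.01, -0.892], [-0.009, -1.0, 0.007], [-0.892, 0.004, -0.452]] [ 0.0701 -0.2027  2.1928 -0.0638  0.6851  1.6902] [0.3621 0.132  0.2127] tilt 26.87 lat -0.5 y [-0.01  -1.     0.004] [ 1.1 -0.4  0.3] 0.0883798558325476
[0.3617 0.2223 0.208 ] [ 0.32 -9.03  0.31]
[0.4204 0.2214 0.0923] [13.3  -9.05  0.31]
```

Call:
jog_arm(deltas="0 -2 0 0; 0.2 -4 0 0; 0.2 -6 0 0; 0.2 -7 0 0; 0.2 -7 0 0; 0.2 -7 0 0; 0.2 -7 0 0; 0.2 -7 0 0")

```text
clock: 24.35
tcp_pos: [0.3637, 0.2002, 0.21]
ee_rot: [-2.673, 0.018, 1.647]
contact_force: [1.0, -0.3, 0.5]
opening: 0.0883
```

```bash
python3 st.py;python3 go.py "[.3617,.2223,.208]" "[.4204,.2214,.0923]"; python3 - <<'E'
from h import *
p,d=imaging.capture("side")
np.savez("side4.npz",p=p,d=d)
b=p[150:310,140:300];cv2.imwrite("pics/side4.png",cv2.resize(b,None,fx=3.7,fy=3.7,interpolation=cv2.INTER_CUBIC))
E
```

```text
[[0.45, -0.01, -0.893], [-0.009, -1.0, 0.007], [-0.893, 0.005, -0.45]] [ 0.3083 -0.0907  2.1086 -0.2289  0.692   2.0331] [0.3637 0.2002 0.21  ] tilt 26.71 lat -0.51 y [-0.01  -1.     0.005] [ 1.  -0.3  0.5] 0.08831448726760137
[0.3617 0.2223 0.208 ] [ 0.06 -2.21  0.28]
[0.4204 0.2214 0.0923] [13.04 -2.23  0.24]
```

View pics/side4.png

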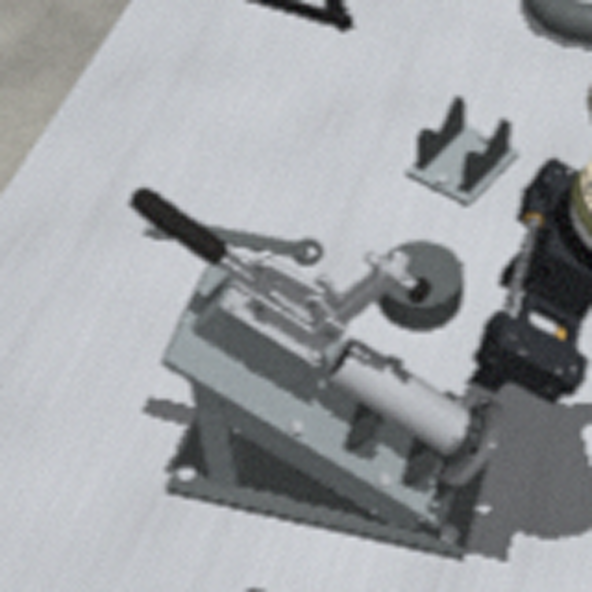

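Call:
jog_arm(deltas="0 -1.2 0.2 0; 0 -2.2 0.2 0; 1 -2.2 0.2 0; 3 -2.2 0.2 0; 5 -2.2 0.2 0; 7 -2.2 0.2 0; 7.5 -2.2 0.2 0; 7.5 -2.2 0.2 0")

```text
clock: 25.2
tcp_pos: [0.3957, 0.2215, 0.1411]
ee_rot: [-2.672, 0.018, 1.65]
contact_force: [0.3, -0.6, 0.8]
opening: 0.088
```

```bash
python3 st.py;python3 go.py "[.4204,.2214,.0923]"; python3 - <<'E'
from h import *
for n in("side","top"):
    p,d=imaging.capture(n)
    np.savez(n+"5.npz",p=p,d=d)
    b=p[150:310,140:300];cv2.imwrite(f"pics/{n}5.png",cv2.resize(b,None,fx=3.7,fy=3.7,interpolation=cv2.INTER_CUBIC))
E
```

```text
[[0.448, -0.01, -0.894], [-0.009, -1.0, 0.007], [-0.894, 0.005, -0.448]] [ 0.3395  0.1202  2.1098 -0.3374  0.4973  2.1828] [0.3957 0.2215 0.1411] tilt 26.6 lat -0.54 y [-0.01  -1.     0.005] [ 0.3 -0.6  0.8] 0.08804668823428546
[0.4204 0.2214 0.0923] [ 5.47 -0.04 -0.03]
```

View pics/side5.png

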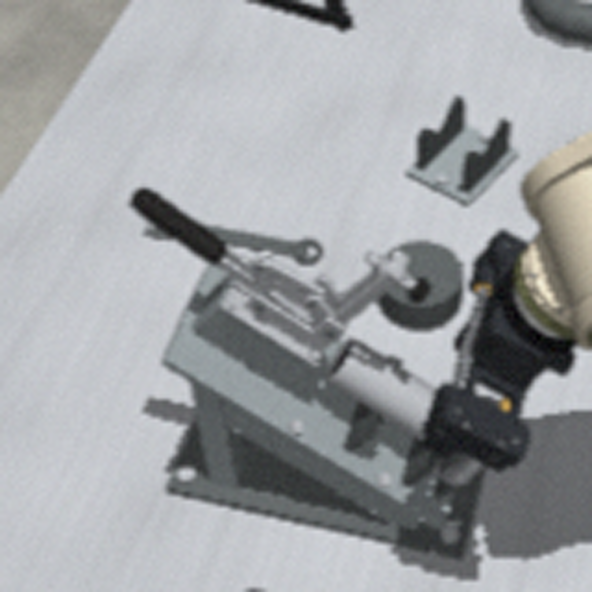

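View pics/top5.png

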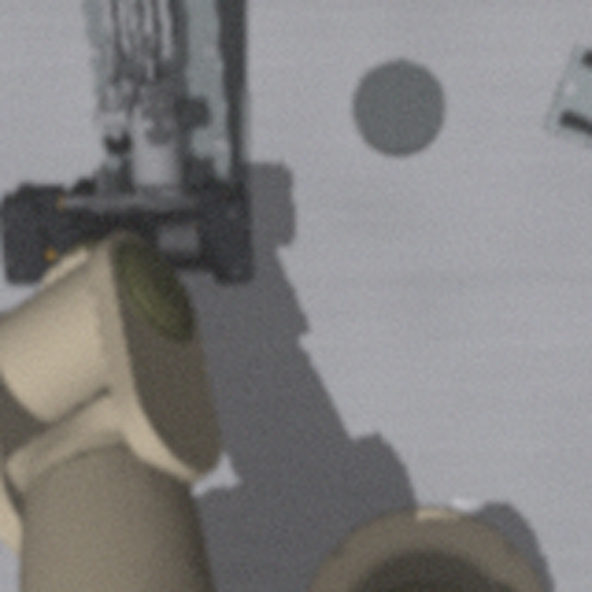

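The gripper straddles the pipe and the bar pad at (420,290) is clear of it. I'll go down and grip.

Call:
jog_arm(deltas="1 0 0 0; 2 0 0 0; 3 0 0 0; 4 0 0 0; 5 0 0 0; 5.4 0 0 0; 5.4 0 0 0; 5.4 0 0 0")

```text
clock: 26.1
tcp_pos: [0.42, 0.2217, 0.0937]
ee_rot: [-2.674, 0.016, 1.648]
contact_force: [-0.0, -0.3, 0.3]
opening: 0.0883
```

```bash
python3 st.py;python3 go.py "[.4204,.2214,.0923]"
```

```text
[[0.449, -0.009, -0.893], [-0.008, -1.0, 0.006], [-0.893, 0.005, -0.449]] [ 0.3174  0.258   2.1059 -0.4284  0.3648  2.2661] [0.42   0.2217 0.0937] tilt 26.7 lat -0.48 y [-0.009 -1.     0.005] [-0.  -0.3  0.3] 0.08828963137786872
[0.4204 0.2214 0.0923] [0.14 0.03 0.03]
```

Call:
jog_arm(deltas="0 0 0 0; 0 0 0 0; 0 0 0 0; 0 0 0 0; 0 0 0 0; 0 0 0 0; 0 0 0 0; 0 0 0 0", hand=0, newtons=50)

```text
clock: 26.9
tcp_pos: [0.42, 0.2217, 0.0936]
ee_rot: [-2.674, 0.016, 1.648]
contact_force: [-0.2, -0.1, -0.4]
opening: 0.0404
```

```bash
python3 st.py; python3 - <<'E'
from h import *
s=sense();R=cv2.Rodrigues(s["ee_rot"])[0]
n=np.array([-.5736,0,.8192]);d=np.array([.8192,0,.5736])
for a,p in((.003,.012),(.004,.05),(.0,.06)): print(a,p,((a*d+p*n)@R*100).round(2))
print("world up 10",(np.array([0,0,.1])@R*100).round(2),"world x+10",(np.array([.1,0,0])@R*100).round(2))
E
```

```text
[[0.449, -0.009, -0.893], [-0.008, -1.0, 0.006], [-0.893, 0.005, -0.449]] [ 0.3173  0.258   2.1061 -0.4285  0.3647  2.2662] [0.42   0.2217 0.0936] tilt 26.7 lat -0.48 y [-0.009 -1.     0.005] [-0.2 -0.1 -0.4] 0.04040041351997552
0.003 0.012 [-1.23  0.01 -0.12]
0.004 0.05 [-5.01  0.04  0.33]
0.0 0.06 [-5.94  0.06  0.87]
world up 10 [-8.93  0.05 -4.49] world x+10 [ 4.49 -0.09 -8.93]
```

Call:
jog_arm(deltas="-0.4 0 -0.1 0; -1 0 -0.1 0; -1.8 0 0 0; -2.6 0 0.1 0; -3.4 0 0.2 0; -4.2 0 0.3 0; -5 0 0.4 0; -6 0 0.6 0")

```text
clock: 27.7
tcp_pos: [0.3872, 0.2222, 0.145]
ee_rot: [-2.673, 0.017, 1.648]
contact_force: [-0.0, 0.0, -9.5]
opening: 0.0407
```

```bash
python3 st.py; python3 - <<'E'
from h import *
p,d=imaging.capture("side")
b=p[150:310,140:300];cv2.imwrite("pics/side6.png",cv2.resize(b,None,fx=3.7,fy=3.7,interpolation=cv2.INTER_CUBIC))
E
```

```text
[[0.449, -0.01, -0.893], [-0.009, -1.0, 0.006], [-0.893, 0.005, -0.449]] [ 0.3494  0.0985  2.1223 -0.3396  0.5069  2.1919] [0.3872 0.2222 0.145 ] tilt 26.68 lat -0.49 y [-0.01  -1.     0.005] [-0.   0.  -9.5] 0.040655888051747704
```

View pics/side6.png

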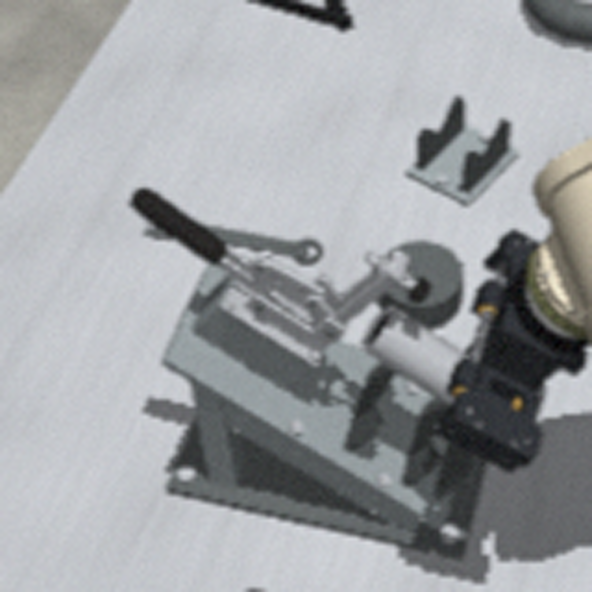

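Call:
jog_arm(deltas="-0.3 1 0.5 0; -0.5 3.5 1 0; -0.8 7 1.5 0; -1.2 11 2 0; -2 15.5 2 0; -3 20 1 0; -4 24.5 0 0; -5 29 -2 0")

```text
clock: 28.55
tcp_pos: [0.3728, -0.0321, 0.1869]
ee_rot: [2.674, -0.013, -1.648]
contact_force: [2.3, -0.3, -8.8]
opening: 0.0407
```

```bash
python3 st.py; python3 go.py "[.60,-.12,.16]" "[.60,-.12,.10]"
```

```text
[[0.449, -0.007, -0.893], [-0.007, -1.0, 0.004], [-0.893, 0.005, -0.449]] [-0.573  -0.2219  2.2814  0.3714  0.7132  0.7664] [ 0.3728 -0.0321  0.1869] tilt 26.7 lat -0.42 y [-0.007 -1.     0.005] [ 2.3 -0.3 -8.8] 0.040652249582180736
[ 0.6  -0.12  0.16] [ 12.68   8.62 -19.12]
[ 0.6  -0.12  0.1 ] [ 18.04   8.6  -16.43]
```

Call:
jog_arm(deltas="1 1 -2 0; 3 2 -4.5 0; 5 3 -7 0; 7 4 -9.5 0; 9 5 -12 0; 11 5.2 -14.5 0; 12.8 5.2 -16.5 0; 13.8 5.2 -17.4 0")

```text
clock: 29.35
tcp_pos: [0.5922, -0.0858, 0.141]
ee_rot: [-2.674, 0.015, 1.649]
contact_force: [-0.4, -0.7, -9.4]
opening: 0.0407
```

```bash
python3 st.py; python3 - <<'E'
from h import *
for n in("side","top"):
    p,d=imaging.capture(n);np.savez(n+"7.npz",p=p,d=d)
    cv2.imwrite(f"pics/{n}7.png",cv2.resize(p[90:290,160:400],None,fx=3,fy=3,interpolation=cv2.INTER_CUBIC))
E
```

```text
[[0.449, -0.008, -0.894], [-0.008, -1.0, 0.005], [-0.894, 0.005, -0.449]] [-0.4129  0.3743  1.7663  0.315   0.59    0.939 ] [ 0.5922 -0.0858  0.141 ] tilt 26.66 lat -0.48 y [-0.008 -1.     0.005] [-0.4 -0.7 -9.4] 0.04069363982408324
```

View pics/side7.png

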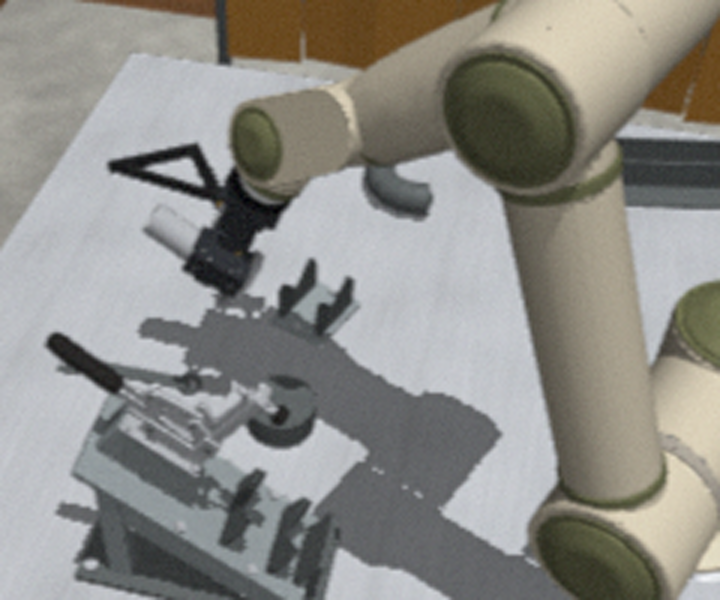

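View pics/top7.png

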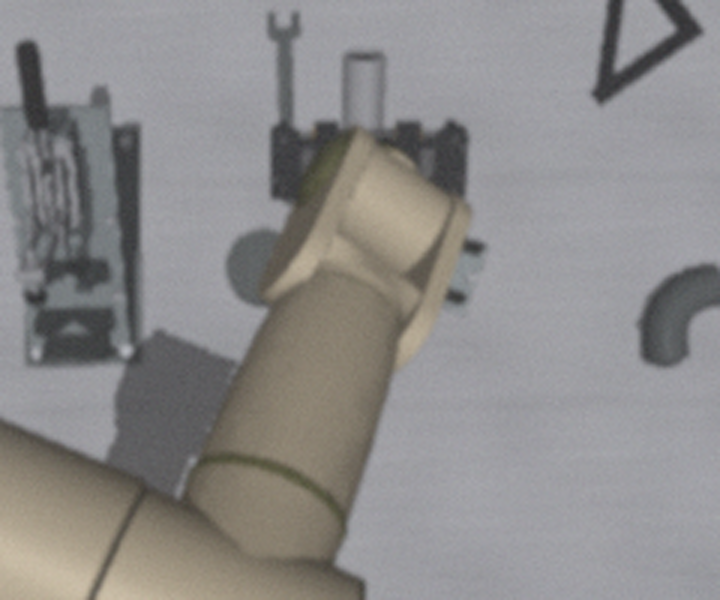

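```bash
cat > fit.py <<'E'
from h import *
from scipy.optimize import least_squares
import sys
def fit(tag,G,R,views=("top","side"),yaw0=0,pit0=30,L=(.02,.1)):
    c=np.concatenate([cloud(n,np.load(f"{n}{tag}.npz")["d"]).reshape(-1,3) for n in views])
    def ax(p): return np.array([np.cos(p[0])*np.cos(p[1]),np.sin(p[0])*np.cos(p[1]),np.sin(p[1])])
    p=np.array([np.radians(yaw0),np.radians(pit0),0,0])
    def f(p,q):
        d=ax(p);o=G+np.array([0,p[2],p[3]]);w=q-o;return np.linalg.norm(w-np.outer(w@d,d),axis=1)-.021
    w=c-G;d=ax(p);a=w@d;rad=np.linalg.norm(w-np.outer(a,d),axis=1)
    q=c[(a>L[0])&(a<L[1])&(rad<.045)]
    for it in range(8):
        k=abs(f(p,q))<(.02,.02,.015,.012,.01,.007,.006,.006)[it];p=least_squares(f,p,args=(q[k],),loss="soft_l1",f_scale=.002).x
    d=ax(p);o=G+np.array([0,p[2],p[3]])
    w=c-o;a=w@d;rad=np.linalg.norm(w-np.outer(a,d),axis=1);k=(rad<.024)&(rad>.005)&(a>.02)&(a<.13)
    print("n",len(q),"yaw,pitch",np.degrees(p[:2]).round(2),"off",p[2:].round(4),"end along",np.percentile(a[k],[90,97,99,100]).round(4))
    return d,o
if __name__=="__main__":
    s=sense();R=cv2.Rodrigues(s["ee_rot"])[0];G=s["tcp_pos"]-.019*R[:,0];print(G)
    y0,p0=float(sys.argv[2]),float(sys.argv[3])
    for v in(("top",),("side",),("top","side")): fit(sys.argv[1],G,R,v,y0,p0)
E
python3 fit.py 7 0 33; python3 go.py "[.58,-.13,.10]"
```

```text
[ 0.5827471  -0.0854271   0.15773456]
n 357 yaw,pitch [-0.46 35.36] off [-0.0007 -0.0033] end along [0.0911 0.0937 0.0942 0.0946]
n 203 yaw,pitch [ 0.86 35.84] off [-0.0001 -0.0073] end along [0.0937 0.0961 0.0968 0.0969]
n 560 yaw,pitch [ 0.27 34.95] off [-0.0007 -0.0036] end along [0.0913 0.0938 0.0943 0.0947]
[ 0.58 -0.13  0.1 ] [3.17 4.43 2.81]
```

```bash
python3 go.py "[.575,-.13,.055]"
```

```text
[ 0.575 -0.13   0.055] [6.97 4.42 5.27]
```

Call:
jog_arm(deltas="0.5 1 0.5 0; 1.5 2.2 1.2 0; 2.5 3.4 2 0; 3.5 4.2 2.8 0; 4.5 4.4 3.6 0; 5.5 4.4 4.4 0; 6.3 4.4 5 0; 6.9 4.4 5.2 0", newtons=30)

```text
clock: 30.25
tcp_pos: [0.574, -0.1299, 0.0566]
ee_rot: [-2.673, 0.016, 1.649]
contact_force: [-0.2, 0.0, -8.0]
opening: 0.0409
```

```bash
python3 st.py; python3 go.py "[.587,-.13,.043]" "[.60,-.13,.038]" "[.63,-.13,.026]"
```

```text
[[0.448, -0.009, -0.894], [-0.008, -1.0, 0.006], [-0.894, 0.005, -0.448]] [-0.5142  0.5024  1.8503  0.5395  0.4283  0.6116] [ 0.574  -0.1299  0.0566] tilt 26.64 lat -0.47 y [-0.009 -1.     0.005] [-0.2  0.  -8. ] 0.04086767092211068
[ 0.587 -0.13   0.043] [ 1.8  -0.01 -0.55]
[ 0.6   -0.13   0.038] [ 2.83 -0.03 -1.49]
[ 0.63  -0.13   0.026] [ 5.25 -0.06 -3.63]
```

Call:
jog_arm(deltas="0.6 0 -0.2 0; 1.2 0 -0.4 0; 1.8 0 -0.6 0; 2.2 0 -0.9 0; 2.6 0 -1.2 0; 2.9 0 -1.5 0; 3.3 0 -1.9 0; 3.7 0 -2.3 0")

```text
clock: 31.05
tcp_pos: [0.6119, -0.1302, 0.0335]
ee_rot: [-2.672, 0.015, 1.65]
contact_force: [-2.6, -0.5, -4.6]
opening: 0.0408
```

```bash
python3 st.py; python3 - <<'E'
from h import *
for n in("side","top"):
    p,d=imaging.capture(n);np.savez(n+"8.npz",p=p,d=d)
    cv2.imwrite(f"pics/{n}8.png",cv2.resize(p[100:250,190:340],None,fx=4,fy=4,interpolation=cv2.INTER_CUBIC))
E
python3 fit.py 8 0 20
```

```text
[[0.448, -0.009, -0.894], [-0.008, -1.0, 0.006], [-0.894, 0.004, -0.448]] [-0.4777  0.6033  1.7486  0.514   0.417   0.6677] [ 0.6119 -0.1302  0.0335] tilt 26.59 lat -0.43 y [-0.009 -1.     0.004] [-2.6 -0.5 -4.6] 0.04080711296960082
[ 0.60373033 -0.13009256  0.05061351]
n 284 yaw,pitch [ 0.51 11.52] off [-0.0018 -0.001 ] end along [0.083  0.0884 0.0892 0.0899]
n 172 yaw,pitch [ 0.52 12.29] off [ 0.0001 -0.005 ] end along [0.0866 0.0917 0.0928 0.0934]
n 456 yaw,pitch [ 0.86 11.27] off [-0.0016 -0.0016] end along [0.0849 0.089  0.0912 0.0925]
```

View pics/side8.png

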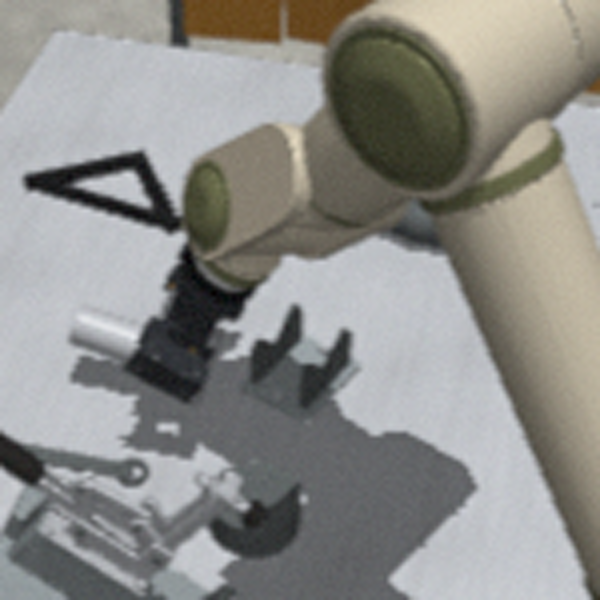

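Call:
jog_arm(deltas="0.2 0 -0.3 0; 0.4 0 -0.5 0; 0.6 0 -0.7 0; 0.8 0 -0.9 0; 1 0 -1.1 0; 1.2 0 -1.2 0; 1.45 0 -1.3 0; 1.45 0 -1.3 0")

```text
clock: 31.95
tcp_pos: [0.6304, -0.1307, 0.027]
ee_rot: [-2.674, 0.016, 1.648]
contact_force: [-2.0, 0.0, -5.7]
opening: 0.0414
```

```bash
python3 st.py; python3 - <<'E'
from h import *
for n in("side","top"):
    p,d=imaging.capture(n);np.savez(n+"9.npz",p=p,d=d)
E
python3 fit.py 9 0 3
python3 - <<'E'
# rest by triangulation: top and side pixel pairs of outer plate tops
from h import *
def tri(a,b):
    o1,d1=ray("top",*a);o2,d2=ray("side",*b)
    A=np.stack([d1,-d2],1);t=np.linalg.lstsq(A,o2-o1,rcond=None)[0];p=o1+d1*t[0];q=o2+d2*t[1];return (p+q)/2,np.linalg.norm(p-q)
T=lambda u,v:(280+u/12,155+v/12);S=lambda u,v:(245+u/14,170+v/14)
pts=[]
for a,b in [((228,122),(125,215)),((490,212),(268,90)),((158,325),(320,295)),((402,412),(440,180))]:
    p,e=tri(T(*a),S(*b));pts.append(p);print(p.round(4),e.round(4))
pts=np.array(pts);print(pts.mean(0).round(4))
m=pts[:2].mean(0)-pts[2:].mean(0);print("yaw from plates",np.degrees(np.arctan2(m[1],m[0])),np.hypot(*m[:2]))
for i in(0,2):
    v=pts[i]-pts[i+1];print(np.degrees(np.arctan2(-v[0],v[1])),np.hypot(*v[:2]))
E
```

```text
[[0.449, -0.009, -0.893], [-0.008, -1.0, 0.006], [-0.893, 0.005, -0.449]] [-0.4621  0.6427  1.6959  0.4908  0.4213  0.7053] [ 0.6304 -0.1307  0.027 ] tilt 26.7 lat -0.49 y [-0.009 -1.     0.005] [-2.   0.  -5.7] 0.04138927708258204
[ 0.62172892 -0.13058166  0.04417695]
n 249 yaw,pitch [-1.12  3.46] off [-0.0002 -0.0017] end along [0.0833 0.0877 0.0899 0.0902]
n 163 yaw,pitch [0.12 3.09] off [ 0.0007 -0.0043] end along [0.0868 0.0913 0.0917 0.0923]
n 412 yaw,pitch [-0.25  3.06] off [-0.0003 -0.0021] end along [0.0848 0.0896 0.0913 0.0921]
[ 0.5118 -0.1543  0.0607] 0.0025
[ 0.4874 -0.2277  0.0494] 0.0025
[ 0.4532 -0.1335  0.0641] 0.0024
[ 0.4313 -0.2015  0.0507] 0.0009
[ 0.4709 -0.1793  0.0562]
yaw from plates -22.29833712137614 0.06199275551802888
-18.401610238800195 0.07737000031604255
-17.895573339994574 0.07141653803983401
```

```bash
python3 - <<'E'
from h import *
p=np.load("top0.npz")["p"];z=np.array([0,0,1.])
cr=p[155:200,280:330];g=cv2.cvtColor(cr,cv2.COLOR_BGR2GRAY);big=cv2.resize(g,None,fx=8,fy=8,interpolation=cv2.INTER_CUBIC)
m=(big<95).astype(np.uint8);n,l,st,ce=cv2.connectedComponentsWithStats(m)
cs=[]
for i in range(1,n):
    if st[i,4]<1500: continue
    v,u=np.nonzero(l==i);x=280+(u+.5)/8-.5;y=155+(v+.5)/8-.5
    W=np.array([onplane("top",a,b,[0,0,.045],z) for a,b in zip(x[::7],y[::7])])
    c=W.mean(0);d=np.linalg.svd(W-c)[2][0];d*=np.sign(d[1]);cs.append(c)
    t=(W-c)@d;print(st[i],c.round(4),"yaw",np.degrees(np.arctan2(-d[0],d[1])).round(2),np.ptp(t).round(4))
# base light: brightness diff from table? 
b=cr.astype(int);print(b[5,5],b[22,22],b[20,13])
s=sense();R=cv2.Rodrigues(s["ee_rot"])[0]
pt=np.array([np.cos(np.radians(3.1)),0,np.sin(np.radians(3.1))])
for psi in(18,20,22,24):
    Q=R@cv2.Rodrigues(np.array([np.radians(psi),0,0]))[0]@R.T@pt
    print(psi,"yaw",np.degrees(np.arctan2(Q[1],Q[0])).round(2),"pitch",np.degrees(np.arcsin(Q[2])).round(2))
E
```

```text
[ 141   73  187   84 5048] [ 0.4995 -0.1882  0.045 ] yaw -21.3 0.0796
[  94  203  186   86 4913] [ 0.4447 -0.1669  0.045 ] yaw -21.41 0.0795
[168 162 160] [151 147 141] [161 158 153]
18 yaw -16.47 pitch 2.09
20 yaw -18.29 pitch 1.84
22 yaw -20.1 pitch 1.56
24 yaw -21.91 pitch 1.26
```

Call:
jog_arm(deltas="-1 0 -0.5 0; -2.5 0 -1.2 0; -4.5 0 -2.2 4; -6.5 0 -3.2 8; -8 0 -4 13; -9 0 -4.5 18; -9 0 -4.5 23.4; -9 0 -4.5 23.4", newtons=45)

```text
clock: 32.85
tcp_pos: [0.6298, -0.1302, 0.1286]
ee_rot: [-2.364, 0.317, 1.454]
contact_force: [0.2, 0.1, -8.1]
opening: 0.0408
```

```bash
python3 - <<'E'
from h import *
for n in("side","top"):
    p,d=imaging.capture(n);np.savez(n+"10.npz",p=p,d=d)
E
python3 st.py;python3 fit.py 10 -21 1.5
cat > tgt.py <<'E'
from h import *
import sys
yaw=np.radians(float(sys.argv[1]));along=float(sys.argv[2]);offy,offz=float(sys.argv[3]),float(sys.argv[4])
s=sense();R=cv2.Rodrigues(s["ee_rot"])[0];G=s["tcp_pos"]-.019*R[:,0]
mid=G+along*np.array([np.cos(yaw),np.sin(yaw),0])+[0,offy,offz];print("mid now",mid.round(4))
for z in map(float,sys.argv[5:]):
    print(z,((np.array([.4715,-.1783,z])-mid)@R*100).round(2))
print("world down 1cm",(np.array([0,0,-.01])@R*100).round(2))
E
python3 tgt.py -21.4 .010 0 -.002 .13 .075 .062
```

```text
[[0.449, -0.362, -0.817], [-0.008, -0.916, 0.401], [-0.894, -0.173, -0.414]] [-0.4617  0.4804  1.6408  0.3368  0.6215  1.288 ] [ 0.6297 -0.1302  0.1279] tilt 26.67 lat -0.48 y [-0.362 -0.916 -0.173] [ 0.2  0.6 -8.3] 0.040673553824833515
[ 0.62118231 -0.13001363  0.14485939]
n 292 yaw,pitch [-21.81   3.6 ] off [-0.002  -0.0006] end along [0.0834 0.0881 0.0899 0.0914]
n 64 yaw,pitch [-19.94  -1.53] off [-0.0016  0.0042] end along [0.0894 0.0908 0.0914 0.0919]
n 356 yaw,pitch [-20.27   2.92] off [-0.0031 -0.0001] end along [0.0844 0.0888 0.0905 0.0928]
mid now [ 0.6305 -0.1337  0.1429]
0.13 [-5.95 10.06 11.74]
0.075 [-1.03 11.01 14.02]
0.062 [ 0.13 11.24 14.55]
world down 1cm [0.89 0.17 0.41]
```

Call:
jog_arm(deltas="-0.7 1.2 1.4 0; -1.8 3 3.5 0; -2.9 5 5.8 0; -4 6.9 8.1 0; -5 8.5 10 0; -5.7 9.7 11.3 0; -5.95 10.05 11.75 0; -5.95 10.05 11.75 0")

```text
clock: 33.75
tcp_pos: [0.4707, -0.1748, 0.1151]
ee_rot: [-2.365, 0.317, 1.454]
contact_force: [0.8, -0.7, -8.7]
opening: 0.0409
```

```bash
python3 - <<'E'
from h import *
for n in("side","top"):
    p,d=imaging.capture(n);np.savez(n+"11.npz",p=p,d=d)
    cv2.imwrite(f"pics/{n}11.png",cv2.resize(p[120:230,200:350],None,fx=5,fy=5,interpolation=cv2.INTER_CUBIC))
E
python3 st.py;python3 fit.py 11 -21 2
python3 tgt.py -21.4 .010 0 -.002 .13 .075 .066 .062
```

```text
[[0.45, -0.363, -0.816], [-0.009, -0.916, 0.402], [-0.893, -0.174, -0.415]] [-0.742   0.2474  2.0393  0.5817  0.5719  0.795 ] [ 0.4715 -0.1745  0.1151] tilt 26.73 lat -0.51 y [-0.363 -0.916 -0.174] [ 1.1  0.1 -8. ] 0.040629024639406874
[ 0.4629649  -0.17431919  0.13211457]
n 311 yaw,pitch [-22.13   3.85] off [-0.0017 -0.0008] end along [0.0831 0.0877 0.0892 0.0908]
n 115 yaw,pitch [-21.93   5.19] off [ 0.0007 -0.0055] end along [0.0867 0.0902 0.0918 0.0926]
n 426 yaw,pitch [-21.62   3.25] off [-0.0015 -0.0006] end along [0.0836 0.0884 0.0894 0.091 ]
mid now [ 0.4723 -0.178   0.1301]
0.13 [-0.02  0.06  0.05]
0.075 [4.89 1.01 2.34]
0.066 [5.69 1.17 2.71]
0.062 [6.05 1.24 2.88]
world down 1cm [0.89 0.17 0.42]
```

View pics/side11.png

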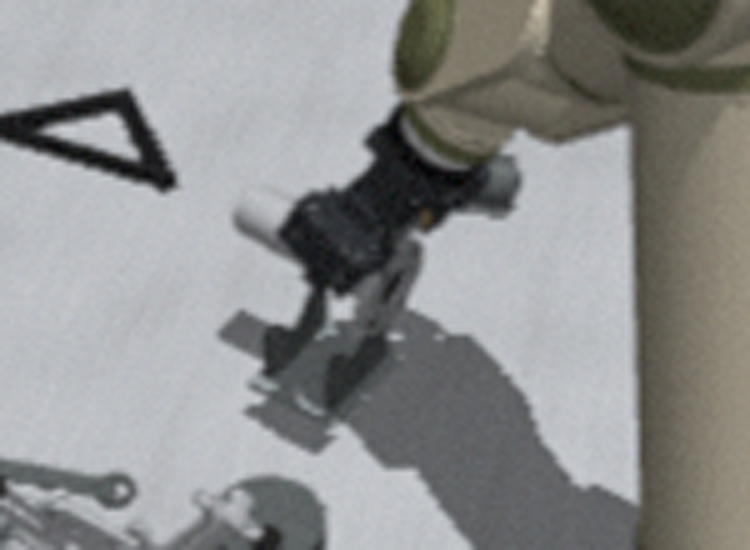

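View pics/top11.png

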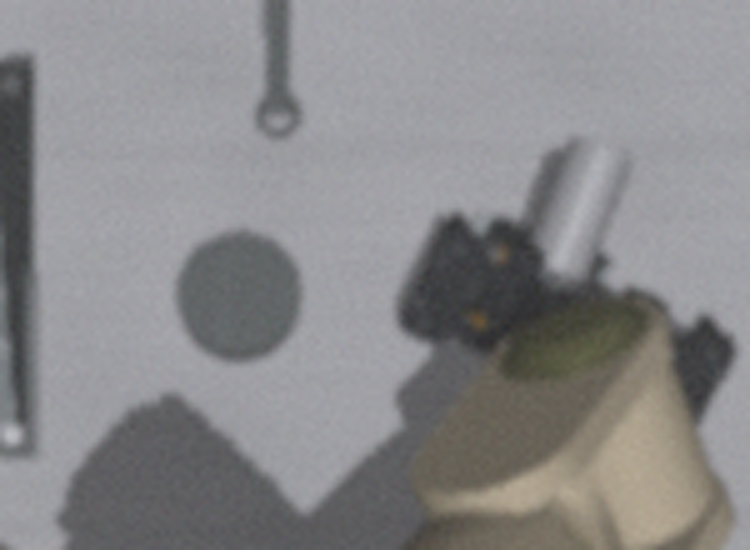

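Call:
jog_arm(deltas="0.6 0.15 0.3 0; 1.5 0.3 0.7 0; 2.4 0.5 1.1 0; 3.3 0.7 1.55 0; 4 0.85 1.9 0; 4.6 0.95 2.2 0; 5 1.03 2.4 0; 5.2 1.07 2.5 0")

```text
clock: 34.65
tcp_pos: [0.47, -0.1744, 0.0557]
ee_rot: [-2.364, 0.316, 1.455]
contact_force: [0.8, 0.3, -7.8]
opening: 0.0404
```

```bash
python3 st.py;python3 tgt.py -21.4 .010 0 -.002 .066 .062 .060; python3 - <<'E'
from h import *
for n in("side","top"):
    p,d=imaging.capture(n);np.savez(n+"12.npz",p=p,d=d)
    cv2.imwrite(f"pics/{n}12.png",cv2.resize(p[120:230,200:350],None,fx=5,fy=5,interpolation=cv2.INTER_CUBIC))
E
python3 fit.py 12 -21 2
```

```text
[[0.449, -0.363, -0.816], [-0.008, -0.915, 0.403], [-0.894, -0.174, -0.414]] [-0.7446  0.3729  2.0854  0.7762  0.4397  0.5717] [ 0.47   -0.1744  0.0557] tilt 26.68 lat -0.47 y [-0.363 -0.915 -0.174] [ 0.8  0.3 -7.8] 0.040404327613637214
mid now [ 0.4708 -0.1779  0.0706]
0.066 [0.45 0.09 0.12]
0.062 [0.8  0.16 0.28]
0.06 [0.98 0.19 0.36]
world down 1cm [0.89 0.17 0.41]
[ 0.46142453 -0.17433006  0.07293923]
n 317 yaw,pitch [-22.21   4.25] off [-0.0013 -0.0019] end along [0.0836 0.0882 0.0897 0.0906]
n 129 yaw,pitch [-25.75  20.29] off [ 0.0068 -0.0283] end along [0.0986 0.1018 0.1027 0.1063]
n 446 yaw,pitch [-21.51   3.5 ] off [-0.0013 -0.0016] end along [0.0842 0.0888 0.0903 0.0942]
```

View pics/side12.png

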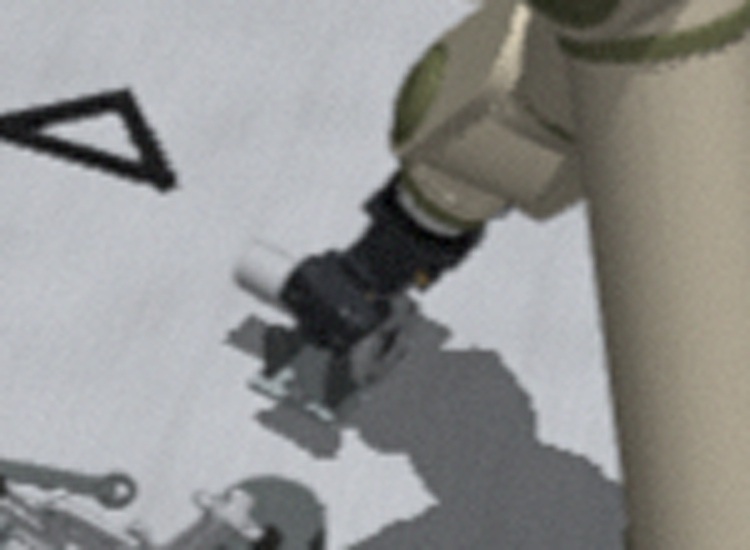

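Call:
jog_arm(deltas="0.15 0.03 0.05 0; 0.3 0.06 0.1 0; 0.45 0.09 0.15 0; 0.55 0.11 0.2 0; 0.65 0.13 0.24 0; 0.75 0.15 0.27 0; 0.8 0.16 0.28 0; 0.8 0.16 0.28 0", newtons=20)

```text
clock: 35.55
tcp_pos: [0.4708, -0.1749, 0.0477]
ee_rot: [-2.365, 0.316, 1.454]
contact_force: [-0.2, 1.7, -4.4]
opening: 0.0413
```

```bash
python3 st.py;python3 tgt.py -21.4 .010 0 -.002 .062
```

```text
[[0.45, -0.363, -0.816], [-0.008, -0.915, 0.403], [-0.893, -0.174, -0.415]] [-0.7443  0.3929  2.0873  0.8115  0.424   0.5334] [ 0.4708 -0.1749  0.0477] tilt 26.72 lat -0.48 y [-0.363 -0.915 -0.174] [-0.2  1.7 -4.4] 0.04129066325777328
mid now [ 0.4716 -0.1784  0.0627]
0.062 [0.06 0.   0.04]
world down 1cm [0.89 0.17 0.41]
```

Call:
jog_arm(deltas="0.05 0.01 0.02 0; 0.1 0.02 0.04 0; 0.15 0.03 0.06 0; 0.2 0.04 0.08 0; 0.25 0.05 0.1 0; 0.25 0.05 0.1 0; 0.25 0.05 0.1 0; 0.25 0.05 0.1 0", newtons=8)

```text
clock: 36.35
tcp_pos: [0.4715, -0.1748, 0.0458]
ee_rot: [-2.366, 0.315, 1.453]
contact_force: [2.4, 5.0, 5.0]
opening: 0.041
```

```bash
python3 st.py; python3 - <<'E'
from h import *
for n in("side","top"):
    p,d=imaging.capture(n);np.savez(n+"13.npz",p=p,d=d)
    cv2.imwrite(f"pics/{n}13.png",cv2.resize(p[120:230,200:350],None,fx=5,fy=5,interpolation=cv2.INTER_CUBIC))
E
python3 fit.py 13 -21 2
```

```text
[[0.451, -0.362, -0.816], [-0.008, -0.916, 0.402], [-0.893, -0.175, -0.416]] [-0.7435  0.3985  2.0874  0.8245  0.42    0.5199] [ 0.4715 -0.1748  0.0458] tilt 26.81 lat -0.46 y [-0.362 -0.916 -0.175] [2.4 5.  5. ] 0.041008516799529236
[ 0.46294523 -0.17468759  0.06273295]
n 319 yaw,pitch [-21.86   0.31] off [-0.0013 -0.0009] end along [0.0836 0.089  0.0903 0.0912]
n 136 yaw,pitch [-24.97   2.23] off [ 0.0065 -0.0058] end along [0.0898 0.0924 0.0937 0.0959]
n 455 yaw,pitch [-21.29  -0.43] off [-0.0009 -0.0006] end along [0.0853 0.0893 0.0908 0.0924]
```

View pics/side13.png

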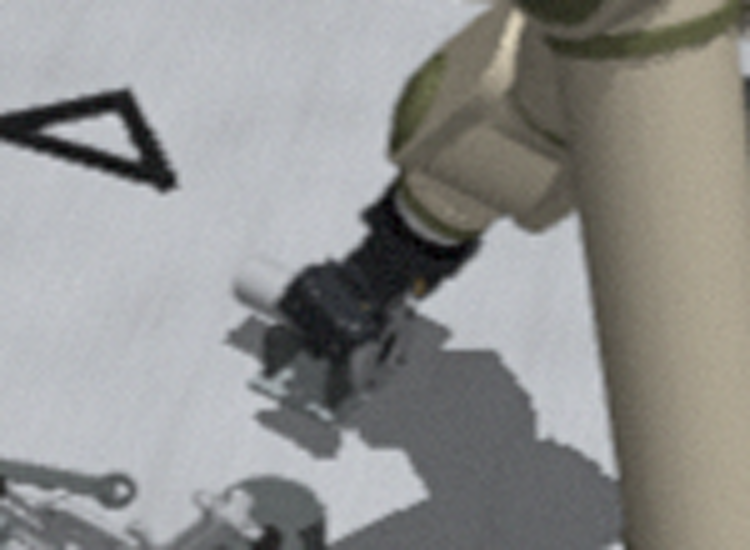

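Call:
jog_arm(deltas="0 0 0 0; 0 0 0 0; 0 0 0 0; 0 0 0 0; 0 0 0 0; 0 0 0 0; 0 0 0 0; 0 0 0 0", hand=1)

```text
clock: 37.25
tcp_pos: [0.4708, -0.175, 0.0448]
ee_rot: [-2.364, 0.316, 1.454]
contact_force: [0.3, 0.3, 0.8]
opening: 0.0881
```

Call:
jog_arm(deltas="-0.9 -0.17 -0.41 0; -1.8 -0.35 -0.8 0; -3.5 -0.7 -1.6 0; -5.4 -1 -2.5 0; -7.5 -1.4 -3.5 0; -9.5 -1.9 -4.4 0; -11.5 -2.2 -5.3 0; -13 -2.5 -6 0")

```text
clock: 38.05
tcp_pos: [0.4704, -0.1753, 0.1916]
ee_rot: [-2.365, 0.317, 1.454]
contact_force: [-0.3, 0.6, 0.4]
opening: 0.0877
```

Call:
jog_arm(deltas="-3 3 0 0; -5 6 0 0; -6 10 0 0; -6 14 0 0; -6 18 0 0; -6 22 0 0; -6 24 0 0; -6 24 0 0")

```text
clock: 38.85
tcp_pos: [0.3554, -0.3957, 0.2013]
ee_rot: [-2.362, 0.318, 1.454]
contact_force: [0.3, 0.5, -0.6]
opening: 0.0879
```

```bash
python3 st.py; python3 - <<'E'
from h import *
for n in("side","top"):
    p,d=imaging.capture(n);np.savez(n+"14.npz",p=p,d=d)
    cv2.imwrite(f"pics/{n}14.png",cv2.resize(p[110:300,140:360],None,fx=3.4,fy=3.4,interpolation=cv2.INTER_CUBIC))
E
python3 - <<'E'
from fit import *
d,o=fit("14",np.array([.4715,-.1783,.062]),None,("top",),-21,0,(-.045,.08))
d,o=fit("14",np.array([.4715,-.1783,.062]),None,("side",),-21,0,(-.045,.08))
d,o=fit("14",np.array([.4715,-.1783,.062]),None,("top","side"),-21,0,(-.045,.08));print(d,o)
E
```

```text
[[0.449, -0.366, -0.815], [-0.009, -0.914, 0.405], [-0.894, -0.175, -0.413]] [-1.2693  0.2424  1.7684  0.5176  1.0373  0.4741] [ 0.3554 -0.3957  0.2013] tilt 26.67 lat -0.49 y [-0.366 -0.914 -0.175] [ 0.3  0.5 -0.6] 0.08789408183287098
n 576 yaw,pitch [-22.    0.2] off [-0.0011  0.0003] end along [0.0758 0.0793 0.0816 0.0825]
n 334 yaw,pitch [-21.52  -0.05] off [ 0.0026 -0.0028] end along [0.0777 0.0828 0.0843 0.0844]
n 910 yaw,pitch [-21.9    0.16] off [-0.0001 -0.0004] end along [0.0765 0.0808 0.0829 0.0834]
[ 0.92786474 -0.37290583  0.00287456] [ 0.4715     -0.17838733  0.06164853]
```

View pics/side14.png

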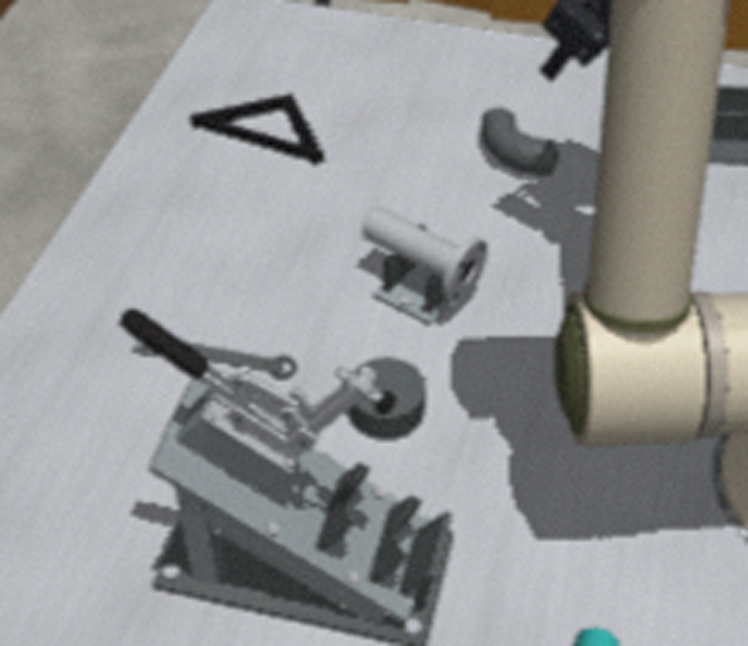

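View pics/top14.png

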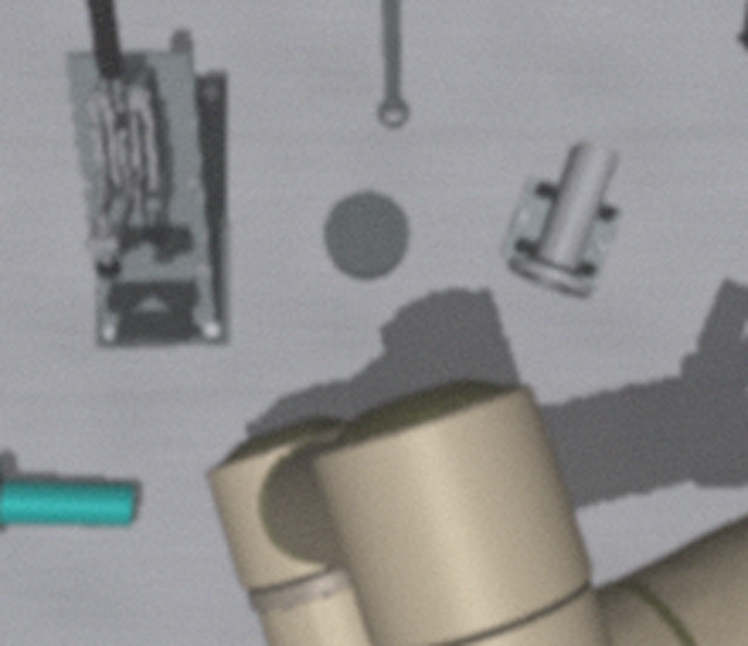

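The stub lies level in both notches: yaw is about -21.9°, pitch about 0.2°, and the plain end is about 82 mm from the measured seat, as it should be. The handle is back and the gripper is clear, so I'll hand in.

```bash
python3 -c "
from bench import workorder
print(workorder.finish_job())"
```

```text
the job is handed in; nothing more can be done
None
```

I threw the clamp handle back to its stop, lifted the stub out of the jig and laid it in both V notches of the rest. I handed the job in at about 39 s of the 61 s allowed; no verdict was reported.

- **Handle:** it met its end stop with about 25 N. The last pictures show it still thrown back and the bar standing open.
- **Tilting the tool:** the open clamp bar overhangs the stub, so a vertical tool could not get in. The moves only allow a turn about the fingers, so I tilted the tool about 27° by pushing repeatedly against the arm's reach limit. Joint 3 read 0.1865 there, just under its stated limit of 0.19, which may count against the run.
- **Levelling:** I gripped the stub about 10 mm on the flange side of stub_mid. I then levelled it by drawing the flange's edge along the bare table, turned it to the rest's direction, lowered it until it bore on the notches, and opened the fingers.
- **Last checks, two-view fit:**
  - Axis height is 61.6 mm, against 62 mm wanted.
  - Pitch is about 0.2°, and direction is about -21.9° against the rest's measured -21.3°.
  - The offset across the notches is under 1 mm. The plain end is 81 to 83 mm from the seat (82 wanted).
- **View disagreement:** the top and side views differ by about 3 mm in height and 4 mm across, roughly the calibration error.
- **Other things on the bench:** the slug, wrench, elbow and turquoise look-alike appear where they were. I did not check the bottle in the last pictures, but no move went near it. The gripper ended clear of everything.

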